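# Set the condiment tray and turner to rights beside the hob

### The job

Get the cooking corner ready: stand every tipped-over sauce bottle upright, cap up, on the floor of the wooden condiment tray beside the spice jars, and slide the turner blade first, fully home, into the slot of the wooden block so that its handle stands up. The spice jars must be left standing in the tray, and the small dish left where it is.

Things in the scene. Friction and masses are not known exactly. Their poses are not given: they have to be found in the camera images.
- bottle1: sauce bottle, 0.24 kg, starts lying on a flat side on the counter (None if absent): square brown body 42 x 42 x 90 mm with paper label, then short neck and black cap 31 mm wide; overall 125 mm. Origin on its long axis, 45 mm from the foot (middle of the square body); x axis points from foot to cap (up when it stands), y and z square to its sides
- bottle2: sauce bottle, 0.24 kg, starts lying on a flat side on the counter (None if absent): square brown body 42 x 42 x 90 mm with paper label, then short neck and black cap 31 mm wide; overall 125 mm. Origin on its long axis, 45 mm from the foot (middle of the square body); x axis points from foot to cap (up when it stands), y and z square to its sides
- bottle3: sauce bottle, 0.24 kg, starts lying on a flat side on the counter (None if absent): square brown body 42 x 42 x 90 mm with paper label, then short neck and black cap 31 mm wide; overall 125 mm. Origin on its long axis, 45 mm from the foot (middle of the square body); x axis points from foot to cap (up when it stands), y and z square to its sides
- bottle4: sauce bottle, 0.24 kg, starts lying on a flat side on the counter (None if absent): square brown body 42 x 42 x 90 mm with paper label, then short neck and black cap 31 mm wide; overall 125 mm. Origin on its long axis, 45 mm from the foot (middle of the square body); x axis points from foot to cap (up when it stands), y and z square to its sides
- turner: kitchen turner 180 mm long, 0.16 kg, lying flat: straight wooden handle 105 long, 20 wide (y), 24 mm thick (z); flat steel blade 64 wide, 4 mm thick, along the handle's underside (10 mm below its axis), reaching 75 mm beyond it. Origin on the handle's axis, 35 mm from its blade end, 12 mm above the counter as it lies; x axis to the free handle end (70 mm off), z from blade to handle side
- turner_blade (a point): point in the middle of the turner blade's width and thickness, 40 mm from its far end edge (70 mm from the turner's origin along -x, 10 mm along -z); axes as the turner's
- tray: fixed wooden condiment tray (the lane): a long shallow channel, inside 60 mm wide (its x) and 390 mm long (its y), walls 5 mm thick, rim 22 mm above the counter. Origin on the counter under its centre; inner floor 6 mm above the origin
- block: fixed wooden turner block 60 mm (its x) x 100 mm (its y) x 70 mm high, with one slot down from its top. Stands left or right of the tray. Origin under its centre
- slot (a point): centre of the slot's mouth on the block's top; slot 9 mm wide (along x) and 76 mm long (along y), upright walls, 60 mm deep; axes as the block's
- slot_floor (a point): centre of the slot's floor, 60 mm below its mouth; axes as the block's
- jar1: squat round red-brown spice jar with steel lid, 50 mm wide, 75 mm tall, 0.4 kg, standing in the tray; it stays there. Origin under its foot, z axis up along the jar
- jar2: squat round red-brown spice jar with steel lid, 50 mm wide, 75 mm tall, 0.4 kg, standing in the tray; it stays there. Origin under its foot, z axis up along the jar
- dish: small white dish 80 mm wide, 32 mm high, on the counter among the bottles; leave it. Origin under its foot
- canister: fixed low round steel tin with black lid, 92 mm wide, 50 mm tall, on the other side of the tray from the block. Origin under its foot

How it is judged:
By the outcome, as a careful person would: the job done as asked, in the order asked, and still so for the second after the job is handed in, with the robot touching nothing.
Of bottle1, bottle2, bottle3, bottle4 only 2 to 3 are there at a start; the rules pass over those that are not, and their reading is None.
At some moment in a run one of bottle1, bottle2, bottle3, bottle4 may be knocked a few centimetres aside while the robot is not near it.
Once in a run the grip may slacken for a moment while it holds something.
It also fails if it takes over 210 s, if anything falls off the work surface, if the arm or the gripper's body presses on something with over 40 N, if the wrist force passes 120 N, or if a joint passes its speed limit or range.

### The arm

A 6-joint arm with a two-finger parallel gripper is mounted at the origin on the work surface. World frame = base frame: x ahead of the robot, y to its left, z up, the work surface at z = 0. Lengths are in mm, angles in rad, forces in N, time in s.
With the tool pointing down it reaches from about 275 to 1000 mm from the base axis. Payload 8.4 kg.
Tool frame: the origin (TCP) lies between the finger pads; the fingertips stand 17 mm ahead of it and the grasp point (between the pads) lies 2 mm behind it (r.tcp_to_tips is the distance from the TCP to the fingertips, in mm); z points along the fingers, y is the line along which they close (so a half turn about z gives the same grasp; the last joint's range is limited). The gripper opens to 85 mm and grips with 20 to 120 N. Pads are 22 mm wide; open, the fingers measure 114 mm over their backs; the gripper's body (76 mm by 85 mm) begins 54 mm behind the grasp point. The pads swing forward as they close: fully open they stand 13 mm farther back than shut.
Start: joints at [-1.157, 0.353, 1.633, -0, 1.155, -0.002], TCP at [252.45, -571.749, 248.281] pointing down, gripper open.
Joint ranges: [-2.63, 2.63], [-0.92, 2.1], [0.06, 2.66], [-1.3, 4.44], [0, 2.69], [-3.02, 3.02]. Speed limits (rad/s): [2.22, 2.22, 2.79, 3.14, 3.14, 3.14].

### API

Orientations are given as [roll, pitch, yaw] about the fixed x, y, z axes, in that order (R = Rz(yaw) Ry(pitch) Rx(roll)).
In Python, from rig import r gives the robot as it stands. The module is installed in compiled form; this text tells all that it offers.
- The arm moves only by the tool apply_moves, never from a script. Its argument "series" is text: rows parted by semicolons, each of 7 numbers parted by spaces: the shift along the tool's x, y, z in cm, then the turn, a rotation vector about the tool's x, y, z in rad, then the gripper's target within -1 to 1 (shut at 1, half-way at 0, fully open at -1). In form: tx ty tz rx ry rz fingers; .... A call has exactly 10 rows; each row shifts and turns the commanded pose from where the row before left it, along the tool's axes as they then stand; what a row does not reach is not made up. A row lasts 1/12 s, in which the tool goes at most 41.7 mm and 7.16 degrees, less where a joint would pass 70% of its speed; a pose out of reach is approached as far as the arm can. A call with a gripper value outside its range is refused whole. The fingers move at their own pace and stop on an object; "squeeze" is the grip in N (left out, the last holds). Time passes only in rows, so rows that do not move let the fingers close, or fill a call up. It gives the time, the measured TCP pose, the force and the opening at its end, in the units of the state.
- r.sense(): the state, without advancing time (a new reading comes with each control period).
- r.grab_frame(name): name is "scene" or "top" or "wrist"; returns the picture (480x640x3 uint8, blue, green, red); there is no depth.
- r.camera_info(name): a dict with "K" (3x3 intrinsics, pixels), "extrinsics" (4x4, takes a point from camera to world coordinates). Camera axes: x right, y down, z forward; pixel columns grow to the right and rows downward; lengths in mm; the calibration is good to about 2 mm. The wrist camera is an equidistant fisheye: a pixel r from the principal point sees the ray r / f radians off the axis. A picture is of the moment at which its call begins: read the wrist's pose just before it. camera_info takes no time and is no camera call; for the wrist camera it gives the pose at the moment of the call.
- r.sign_off(): hands the job in, once; it reports no verdict.
The state is a dict: "clock": time; "qpos": joint angles; "qvel": joint speeds; "joint_efforts": joint torques, N m; "eef_pos": TCP position; "tcp_rot": TCP orientation; "contact_force": force on the tool from outside, world axes, zero at the start; "wrist_torque": the same for the moment, N m; "opening": opening from 0.0 (shut) to 1.0 (fully open).
Only numpy, scipy, OpenCV 4.12 (cv2) and the standard library are available. Lean on these libraries where they do the work, as an engineer would, in place of code of your own. Each camera call takes 0.05 s, during which the arm holds its last target. There are 200 camera calls.

## Working session

There is one attempt and no reset: what is moved stays moved. The work goes in short steps, Python scripts to look and compute and a tool call to move; the robot and the scene stay as the last step left them, time stands still between calls to the robot, and variables do not carry over. Pictures are saved under pics/ and viewed, on a budget of 14 in all, crops included, one or two more only if the job needs it, and the job is handed in when it is done.

Besides the shell and the picture viewer there is one more tool, called by a JSON object that holds its "op" and its "data", one argument or row to a line. apply_moves: Moves the arm, as the interface text tells. Its arguments: {"type":"object","properties":{"series":{"type":"string"},"squeeze":{"type":"number"}},"required":["series"]}

```bash
mkdir -p pics; cat > h.py <<'E'
import numpy as np, cv2
from rig import r
from scipy.spatial.transform import Rotation as R
def ray(name,uv,info=None):
    i=info or r.camera_info(name); K=np.array(i["K"]);T=np.array(i["extrinsics"])
    u,v=uv; a=(u-K[0,2])/K[0,0]; b=(v-K[1,2])/K[1,1]
    if name=="wrist":
        t=np.hypot(a,b); s=np.sin(t)/t if t>1e-9 else 1; d=np.array([a*s,b*s,np.cos(t)])
    else: d=np.array([a,b,1.])
    return T[:3,3],T[:3,:3]@d
def onz(name,uv,z,info=None):
    o,d=ray(name,uv,info); return (o+d*(z-o[2])/d[2])
def proj(name,p,info=None):
    i=info or r.camera_info(name); K=np.array(i["K"]);T=np.array(i["extrinsics"])
    c=T[:3,:3].T@(np.array(p)-T[:3,3])
    if name=="wrist":
        t=np.arctan2(np.hypot(c[0],c[1]),c[2]); n=np.hypot(c[0],c[1]); c=np.array([c[0]/n*t,c[1]/n*t,1])
        return K[0,0]*c[0]+K[0,2],K[1,1]*c[1]+K[1,2]
    return K[0,0]*c[0]/c[2]+K[0,2],K[1,1]*c[1]/c[2]+K[1,2]
E
python3 - <<'E'
from h import *
np.set_printoptions(suppress=True,precision=3)
for n in("scene","top","wrist"):
    i=r.camera_info(n);print(n,np.array(i["K"]).round(1).tolist(),np.array(i["extrinsics"]).round(3).tolist())
for n in("scene","top"): cv2.imwrite(f"pics/{n}0.png",r.grab_frame(n))
print(r.sense())
E
```

```text
scene [[508.7, 0.0, 321.0], [0.0, 508.7, 245.8], [0.0, 0.0, 1.0]] [[-0.789, 0.508, -0.347, 838.359], [0.615, 0.66, -0.432, 398.922], [0.01, -0.554, -0.832, 842.348], [0.0, 0.0, 0.0, 1.0]]
top [[534.1, 0.0, 323.9], [0.0, 534.1, 236.0], [0.0, 0.0, 1.0]] [[0.029, -0.996, 0.085, 434.119], [-1.0, -0.028, 0.014, -0.063], [-0.012, -0.086, -0.996, 1270.58], [0.0, 0.0, 0.0, 1.0]]
wrist [[371.6, 0.0, 319.5], [0.0, 371.6, 235.6], [0.0, 0.0, 1.0]] [[0.404, -0.873, -0.273, 322.976], [-0.915, -0.386, -0.12, -539.793], [-0.0, 0.298, -0.955, 372.799], [0.0, 0.0, 0.0, 1.0]]
{'clock': 0.1, 'qpos': array([-1.157,  0.354,  1.634, -0.   ,  1.155, -0.002]), 'qvel': array([-0.   , -0.002, -0.002, -0.001, -0.   , -0.   ]), 'joint_efforts': array([ -0.001, -60.636, -34.282,  -0.   ,   0.004,  -0.   ]), 'eef_pos': array([ 252.267, -571.358,  247.618]), 'tcp_rot': array([-3.14 ,  0.   ,  0.416]), 'contact_force': array([-0.395,  0.18 ,  0.897]), 'wrist_torque': array([-0.004,  0.011, -0.003]), 'opening': 1.0015084518936304}
```

View pics/top0.png

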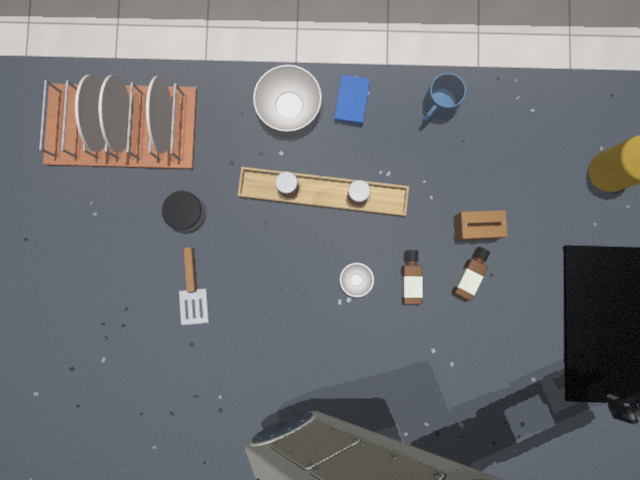

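View pics/scene0.png

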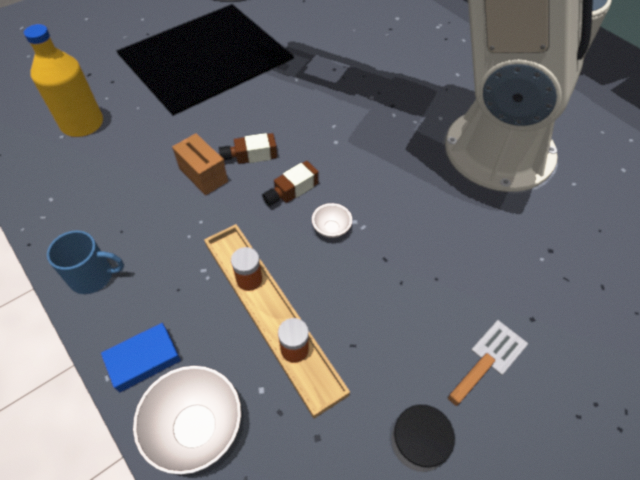

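Two bottles, the dish, the jars, tray, block (right side), turner and canister (left) are visible in both views. In the top view the bottles are near (413,277) and (472,273), caps up-image (+x). The turner is at (190,285), slot at (484,224), and tray spans u 240–408. The next step is to measure them.

```bash
cat > m.py <<'E'
from h import *
np.set_printoptions(suppress=True,precision=1)
def comps(mask,amin=60):
    n,l,s,c=cv2.connectedComponentsWithStats(mask.astype(np.uint8))
    return [(l==i,s[i]) for i in range(1,n) if s[i][4]>=amin]
def rect(m): 
    p=np.argwhere(m)[:,::-1].astype(np.float32); return cv2.boxPoints(cv2.minAreaRect(p))
def wrect(m,z,name="top"):
    b=rect(m); w=np.array([onz(name,x,z)[:2] for x in b]); e=[w[1]-w[0],w[2]-w[1]]
    L=[np.linalg.norm(x) for x in e]; k=int(np.argmax(L)); a=np.degrees(np.arctan2(e[k][1],e[k][0]))
    return w.mean(0),max(L),min(L),a
E
python3 - <<'E'
from m import *
im=cv2.imread("pics/top0.png"); hsv=cv2.cvtColor(im,cv2.COLOR_BGR2HSV).astype(int); H,S,V=hsv[...,0],hsv[...,1],hsv[...,2]
brown=((H<22)|(H>170))&(S>100)&(V>50)
for m,s in comps(brown,60):
    if s[1]>155 and s[1]<330: print("brown",s[:5],*wrect(m,20),im[m].mean(0))
pale=(V>150)&(S<80)
for m,s in comps(pale,60):
    if s[1]>155 and s[1]<330: print("pale",s[:5],*wrect(m,20))
# bottle body = brown or pale in boxes
for box in((395,240,430,310),(450,240,495,305)):
    k=np.zeros(V.shape,bool);k[box[1]:box[3],box[0]:box[2]]=1
    b=(brown|(V>120))&k; c=max(comps(b),key=lambda c:c[1][4]); print("bottle",*wrect(c[0],35))
    d=(V<28)&k; 
    for c in comps(d,20): print(" dark",c[1],onz("top",np.argwhere(c[0]).mean(0)[::-1],30))
k=np.zeros(V.shape,bool);k[210:238,460:508]=1
for c in comps((V<60)&k,15): print(" slotdark",c[1],*wrect(c[0],70))
E
```

```text
brown [599 163  16  13  68] [ 717.8 -644.2] 35.37736055944904 28.10826112513367 -93.82444845744824 [ 41.4  85.4 103.8]
brown [ 461  211   46   28 1105] [ 578.2 -355.5] 104.77711718981615 62.64053963644306 -86.29207466274377 [ 94.9 131.  167.6]
brown [184 248  11  44 325] [454.  331.1] 101.06314974355479 18.318687690374865 -173.1846290687934 [ 99.5 133.9 170.6]
brown [467 258  20  17 197] [ 483.8 -342.6] 41.22423335894517 31.56972266210802 -115.30305621204619 [ 75.5  97.2 131.6]
brown [455 288  18  12 103] [ 415.3 -309.8] 40.00058571373826 13.562176194503161 -115.11103969190772 [ 74.4  95.7 129.6]
pale [ 237  167  172   48 4359] [649.3  23.5] 403.5302291321761 72.63905933365147 -95.33564940034574
pale [339 262  35  36 957] [442.1 -60.8] 80.57946916972693 79.38614287802262 -133.5471680688345
pale [458 268  26  28 427] [ 444.9 -325.4] 51.31579600743541 44.22962387700448 -25.912659762131835
pale [404 276  19  22 418] [ 429.1 -193.1] 48.64240196792424 41.87295296698828 -179.24654993459637
pale [179 288  30  37 826] [368.3 317.7] 80.94510642932639 65.1738323462328 -172.99664357209568
bottle [ 439.6 -192.9] 96.29043115797627 46.07562893569634 0.9182766993981331
bottle [ 452.4 -326.3] 97.36080358011729 45.811682791562866 -25.91265976213191
```

```bash
cat >> m.py <<'E'
from scipy.linalg import logm,expm
def cur():
    s=r.sense(); T=np.eye(4);T[:3,:3]=R.from_euler("xyz",s["tcp_rot"]).as_matrix();T[:3,3]=s["eef_pos"];return T
def pose(p,yaw,alpha):
    "tool x along heading yaw; alpha>0 leans the gripper toward +heading; alpha=-90deg points tool forward"
    u=np.array([np.cos(yaw),np.sin(yaw),0]);Z=np.array([0,0,1.])
    x=np.cos(alpha)*u-np.sin(alpha)*Z; z=-np.sin(alpha)*u-np.cos(alpha)*Z
    T=np.eye(4);T[:3,:3]=np.c_[x,np.cross(z,x),z];T[:3,3]=p;return T
def rows(A,B,n=None):
    D=np.linalg.inv(A)@B; w=R.from_matrix(D[:3,:3]).as_rotvec(); d=np.linalg.norm(D[:3,3])
    k=n or int(np.ceil(max(d/36,np.linalg.norm(w)/.115,1)))
    E=expm(np.real(logm(D))/k); print(f"{k} rows:",(E[:3,3]/10).round(3),R.from_matrix(E[:3,:3]).as_rotvec().round(4),"total mm",D[:3,3].round(1),"rot",w.round(3))
E
python3 - <<'E'
from m import *
im=cv2.imread("pics/top0.png");V=im.max(2)
for p in((287,183),(359,191)): print("jar",onz("top",p,81))
for p in((240,170),(237,196),(408,213),(409,188)): print("tray",onz("top",p,20))
c=np.array([440,-193.]);yaw=np.radians(0.9);a=np.radians(15);u=np.array([np.cos(yaw),np.sin(yaw)])
g=np.r_[c+20*u,25]; G=pose(g,yaw,a); P=G.copy();P[:3,3]-=110*G[:3,2]
print(P[:3,3]);rows(cur(),P); print(r.sense()["qpos"])
E
```

```text
jar [653.6 103.4  81. ]
jar [639.7 -59.3  81. ]
tray [693.2 221.7  20. ]
tray [630.5 226.2  20. ]
tray [ 601.  -178.8   20. ]
tray [ 660.6 -180.3   20. ]
[ 488.5 -192.2  131.3]
13 rows: [ 2.6 -2.4  0.6] [ 0. -0.  0.] total mm [ 369.2 -251.3  116.7] rot [ 0.1 -0.3  0.4]
[-1.2  0.4  1.6 -0.   1.2 -0. ]
```

```bash
sed -i 's/precision=1/precision=4/' m.py
python3 - <<'E'
from m import *
c=np.array([440,-193.]);yaw=np.radians(0.9);a=np.radians(15);u=np.array([np.cos(yaw),np.sin(yaw)])
g=np.r_[c+20*u,25]; G=pose(g,yaw,a); P=G.copy();P[:3,3]-=110*G[:3,2]
rows(cur(),P,15); print(P[:3,3],R.from_matrix(P[:3,:3]).as_euler("xyz"))
E
```

```text
15 rows: [ 2.209 -2.103  0.533] [ 0.0034 -0.0172  0.0265] total mm [ 369.2 -251.3  116.7] rot [ 0.051 -0.258  0.398]
[ 488.4641 -192.2387  131.2518] [3.1416 0.2618 0.0157]
```

{"op": "apply_moves", "data": {
  "series": "2.2 -2.1 0.53 0.0034 -0.0172 0.0265 -1;2.2 -2.1 0.53 0.0034 -0.0172 0.0265 -1;2.2 -2.1 0.53 0.0034 -0.0172 0.0265 -1;2.2 -2.1 0.53 0.0034 -0.0172 0.0265 -1;2.2 -2.1 0.53 0.0034 -0.0172 0.0265 -1;2.2 -2.1 0.53 0.0034 -0.0172 0.0265 -1;2.2 -2.1 0.53 0.0034 -0.0172 0.0265 -1;2.2 -2.1 0.53 0.0034 -0.0172 0.0265 -1;2.2 -2.1 0.53 0.0034 -0.0172 0.0265 -1;2.2 -2.1 0.53 0.0034 -0.0172 0.0265 -1",
  "squeeze": 60
}}

```text
clock: 0.93
eef_pos: [396.5, -306.6, 179.8]
tcp_rot: [-3.131, 0.176, 0.15]
contact_force: [0.2, -0.5, -0.4]
opening: 1.0
```

{"op": "apply_moves", "data": {
  "series": "2.2 -2.1 0.53 0.0034 -0.0172 0.0265 -1;2.2 -2.1 0.53 0.0034 -0.0172 0.0265 -1;2.2 -2.1 0.53 0.0034 -0.0172 0.0265 -1;2.2 -2.1 0.53 0.0034 -0.0172 0.0265 -1;2.2 -2.1 0.53 0.0034 -0.0172 0.0265 -1;0 0 0 0 0 0 -1;0 0 0 0 0 0 -1;0 0 0 0 0 0 -1;0 0 0 0 0 0 -1;0 0 0 0 0 0 -1"
}}

```text
clock: 1.77
eef_pos: [487.0, -194.4, 132.6]
tcp_rot: [3.14, 0.261, 0.015]
contact_force: [-0.2, -0.0, -0.7]
opening: 1.004
```

```bash
cat > look.py <<'E'
import sys
from m import *
print(cur()[:3,3],r.sense()["tcp_rot"],r.sense()["qpos"])
i=r.camera_info("wrist");im=r.grab_frame("wrist");n=sys.argv[1]
np.save(f"pics/{n}.npy",{k:np.array(i[k]) for k in("K","extrinsics")},allow_pickle=True);cv2.imwrite(f"pics/{n}.png",im)
E
python3 look.py w1
```

```text
[ 486.957 -194.383  132.599] [3.14   0.2608 0.0147] [-0.3279  0.4629  1.7843 -0.097   1.1419  1.2793]
```

View pics/w1.png

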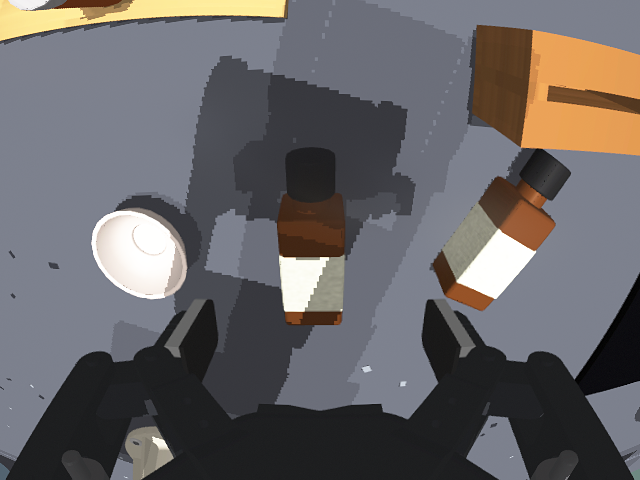

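Bottle A lies between the open fingers. Its top face runs from the foot edge (285..342, 324) to the shoulder edge near row 196–200. I'll check those points on z=42.

```bash
python3 - <<'E'
from m import *
i=np.load("pics/w1.npy",allow_pickle=True).item()
for p in((285,324),(342,324),(279,257),(344,257)): print(p,onz("wrist",p,42,i))
im=cv2.imread("pics/w1.png");H,S,V=[x.astype(int) for x in cv2.split(cv2.cvtColor(im,cv2.COLOR_BGR2HSV))]
k=np.zeros(V.shape,bool);k[195:330,265:355]=1
m=((((H<22)|(H>170))&(S>100)&(V>40))|(V>150))&k;m=max(comps(m),key=lambda c:c[1][4])[0]
for v in(262,280,300,318):
    u=np.flatnonzero(m[v]);a,b=[onz("wrist",(x,v),42,i) for x in(u[0],u[-1])];print(v,u[0],u[-1],a[:2],b[:2])
g=np.array([460,-193,25.]);G=pose(g,np.radians(.9),np.radians(15));rows(cur(),G)
E
```

```text
(285, 324) [ 395.4135 -169.8097   42.    ]
(342, 324) [ 396.1098 -211.7973   42.    ]
(279, 257) [ 456.3378 -168.5102   42.    ]
(344, 257) [ 456.9456 -209.8653   42.    ]
262 279 342 [ 452.3804 -168.3252] [ 452.9896 -208.7878]
280 281 326 [ 437.48   -168.9425] [ 438.0151 -198.9028]
300 283 310 [ 419.4841 -169.4758] [ 419.9136 -188.277 ]
318 285 341 [ 401.7304 -170.0956] [ 402.4064 -210.7236]
4 rows: [ 0.042 -0.047  2.774] [ 0.0003 -0.0003 -0.0003] total mm [  1.6  -1.9 111. ] rot [ 0.001 -0.001 -0.001]
```

{"op": "apply_moves", "data": {
  "series": "0.2 -0.5 2.5 0 0 0 -1;0 0 2.5 0 0 0 -1;0 0 2.5 0 0 0 -1;0 0 2.0 0 0 0 -1;0 0 1.6 0 0 0 -1;0 0 0 0 0 0 -1;0 0 0 0 0 0 1;0 0 0 0 0 0 1;0 0 0 0 0 0 1;0 0 0 0 0 0 1",
  "squeeze": 70
}}

```text
clock: 2.65
eef_pos: [462.0, -189.6, 25.7]
tcp_rot: [3.139, 0.259, 0.016]
contact_force: [3.0, -1.0, -0.3]
opening: 0.484
```

{"op": "apply_moves", "data": {
  "series": "0 0 0 0 0 0 1;0 0 0 0 0 0 1;0 0 0 0 0 0 1;0 0 0 0 0 0 1;0 0 0 0 0 0 1;0 0 0 0 0 0 1;0 0 0 0 0 0 1;0 0 -0.3 0 0 0 1;0 0 -0.3 0 0 0 1;0 0 0 0 0 0 1"
}}

```text
clock: 3.48
eef_pos: [462.9, -189.1, 30.9]
tcp_rot: [3.14, 0.26, 0.016]
contact_force: [-0.8, 0.0, -3.3]
opening: 0.479
```

```bash
python3 - <<'E'
from m import *
A=cur();B=A.copy();B[2,3]=150;rows(A,B)
C=pose([500,-150,200],np.radians(-5.3),np.radians(-75));rows(B,C,16)
D=pose([643.5,22.4,200],np.radians(-5.3),np.radians(-75));rows(C,D)
E
```

```text
4 rows: [-0.765  0.005 -2.877] [-0. -0.  0.] total mm [ -30.6    0.2 -115.1] rot [-0. -0.  0.]
16 rows: [ 0.381 -0.243 -0.199] [-0.0037  0.0979  0.0066] total mm [ 23.6 -38.4 -58.1] rot [-0.059  1.567  0.105]
7 rows: [ 0.469 -2.642  1.752] [-0. -0. -0.] total mm [  32.9 -184.9  122.6] rot [ 0. -0. -0.]
```

{"op": "apply_moves", "data": {
  "series": "-0.4 0 -1.44 0 0 0 1;-0.76 0 -2.88 0 0 0 1;-0.76 0 -2.88 0 0 0 1;-0.76 0 -2.88 0 0 0 1;-0.4 0 -1.44 0 0 0 1;0.38 -0.24 -0.2 -0.0037 0.098 0.0066 1;0.38 -0.24 -0.2 -0.0037 0.098 0.0066 1;0.38 -0.24 -0.2 -0.0037 0.098 0.0066 1;0.38 -0.24 -0.2 -0.0037 0.098 0.0066 1;0.38 -0.24 -0.2 -0.0037 0.098 0.0066 1"
}}

```text
clock: 4.32
eef_pos: [481.6, -176.7, 158.6]
tcp_rot: [3.12, -0.234, -0.012]
contact_force: [0.3, 1.1, -2.6]
opening: 0.477
```

{"op": "apply_moves", "data": {
  "series": "0.38 -0.24 -0.2 -0.0037 0.098 0.0066 1;0.38 -0.24 -0.2 -0.0037 0.098 0.0066 1;0.38 -0.24 -0.2 -0.0037 0.098 0.0066 1;0.38 -0.24 -0.2 -0.0037 0.098 0.0066 1;0.38 -0.24 -0.2 -0.0037 0.098 0.0066 1;0.38 -0.24 -0.2 -0.0037 0.098 0.0066 1;0.38 -0.24 -0.2 -0.0037 0.098 0.0066 1;0.38 -0.24 -0.2 -0.0037 0.098 0.0066 1;0.38 -0.24 -0.2 -0.0037 0.098 0.0066 1;0.38 -0.24 -0.2 -0.0037 0.098 0.0066 1"
}}

```text
clock: 5.15
eef_pos: [499.1, -140.6, 173.3]
tcp_rot: [-3.088, -0.755, -0.047]
contact_force: [0.4, 1.3, -2.8]
opening: 0.478
```

```bash
python3 - <<'E'
from m import *
print(cur()[:3,3],r.sense()["tcp_rot"],r.sense()["qpos"])
D=pose([643.5,22.4,200],np.radians(-5.3),np.radians(-75));rows(cur(),D)
E
```

```text
[ 499.0775 -140.5765  173.2972] [-3.0878 -0.7555 -0.0471] [-0.4965  0.1581  2.4009  1.8403  0.367  -0.6315]
7 rows: [ 1.37  -2.419  1.476] [-0.0131  0.0791  0.0012] total mm [ 117.7 -165.4   83.2] rot [-0.092  0.554  0.009]
```

{"op": "apply_moves", "data": {
  "series": "0.9 -1.6 1.0 -0.009 0.055 0.001 1;0.9 -1.6 1.0 -0.009 0.055 0.001 1;0.9 -1.6 1.0 -0.009 0.055 0.001 1;0.9 -1.6 1.0 -0.009 0.055 0.001 1;0.9 -1.6 1.0 -0.009 0.055 0.001 1;0.9 -1.6 1.0 -0.009 0.055 0.001 1;0.9 -1.6 1.0 -0.009 0.055 0.001 1;0.9 -1.6 1.0 -0.009 0.055 0.001 1;0.9 -1.6 1.0 -0.009 0.055 0.001 1;0.9 -1.6 1.0 -0.009 0.055 0.001 1"
}}

```text
clock: 5.98
eef_pos: [620.6, -0.1, 192.9]
tcp_rot: [-3.095, -1.236, -0.116]
contact_force: [0.2, -0.1, -2.8]
opening: 0.482
```

```bash
python3 - <<'E'
from m import *
print(cur()[:3,3],r.sense()["tcp_rot"],r.sense()["qpos"])
D=pose([643.5,22.4,150],np.radians(-5.3),np.radians(-75));rows(cur(),D)
E
```

```text
[620.5903  -0.1241 192.921 ] [-3.0947 -1.2359 -0.1156] [ 0.0594  0.4896  2.4394  3.2801  1.0255 -1.5853]
2 rows: [-1.724 -1.186  1.676] [-0.0124  0.0365 -0.0043] total mm [-33.9 -23.4  34.3] rot [-0.025  0.073 -0.009]
```

{"op": "apply_moves", "data": {
  "series": "-0.6 -0.4 0.57 -0.0042 0.0122 -0.0015 1;-0.6 -0.4 0.57 -0.0042 0.0122 -0.0015 1;-0.6 -0.4 0.57 -0.0042 0.0122 -0.0015 1;-0.6 -0.4 0.57 -0.0042 0.0122 -0.0015 1;-0.6 -0.4 0.57 -0.0042 0.0122 -0.0015 1;-0.6 -0.4 0.57 -0.0042 0.0122 -0.0015 1;0 0 0 0 0 0 1;0 0 0 0 0 0 1;0 0 0 0 0 0 1;0 0 0 0 0 0 1"
}}

```text
clock: 6.82
eef_pos: [644.1, 21.5, 149.5]
tcp_rot: [-3.14, -1.308, -0.094]
contact_force: [0.0, -0.2, -2.3]
opening: 0.473
```

```bash
python3 look.py w2; python3 - <<'E'
from m import *
cv2.imwrite("pics/s2.png",r.grab_frame("scene"))
D=pose([643.5,22.4,72],np.radians(-5.3),np.radians(-75));rows(cur(),D,6)
a=cv2.imread("pics/w2.png");b=cv2.imread("pics/s2.png")[150:450,150:550]
c=np.vstack([cv2.resize(a,(400,300)),b]);cv2.imwrite("pics/c2.png",c)
E
```

```text
[644.0751  21.5433 149.4781] [-3.1399 -1.3083 -0.0938] [ 0.1468  0.6934  2.3875  3.3848  1.2494 -1.5855]
6 rows: [-1.253 -0.014  0.323] [-0.      0.     -0.0001] total mm [-75.2  -0.8  19.4] rot [-0.  0. -0.]
```

View pics/c2.png

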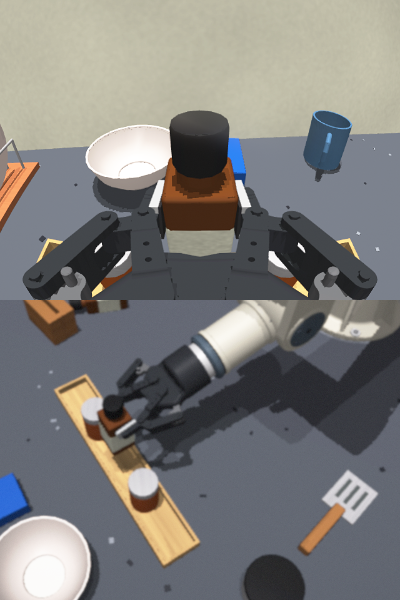

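The bottle is upright in the grip, between the two jars. Lowering it now.

{"op": "apply_moves", "data": {
  "series": "-0.8 0 0.2 0 0 0 1;-1.0 0 0.26 0 0 0 1;-1.0 0 0.26 0 0 0 1;-1.0 0 0.26 0 0 0 1;-1.0 0 0.26 0 0 0 1;-0.9 0 0.23 0 0 0 1;-0.7 0 0.18 0 0 0 1;-0.5 0 0.13 0 0 0 1;-0.3 0 0.08 0 0 0 1;0 0 0 0 0 0 1"
}}

```text
clock: 7.75
eef_pos: [644.0, 21.6, 76.3]
tcp_rot: [-3.139, -1.314, -0.095]
contact_force: [-3.9, -0.9, 8.2]
opening: 0.484
```

{"op": "apply_moves", "data": {
  "series": "-0.1 0 0.03 0 0 0 1;-0.1 0 0.03 0 0 0 1;-0.1 0 0.03 0 0 0 1;0 0 0 0 0 0 1;0 0 0 0 0 0 1;0 0 0 0 0 0 1;0 0 0 0 0 0 1;0 0 0 0 0 0 1;0 0 0 0 0 0 1;0 0 0 0 0 0 1"
}}

```text
clock: 8.58
eef_pos: [644.1, 21.5, 76.3]
tcp_rot: [-3.137, -1.319, -0.097]
contact_force: [-13.6, -0.6, 23.9]
opening: 0.481
```

{"op": "apply_moves", "data": {
  "series": "0.1 0 -0.03 0 0 0 1;0.1 0 -0.03 0 0 0 1;0 0 0 0 0 0 1;0 0 0 0 0 0 0;0 0 0 0 0 0 -0.2;0 0 0 0 0 0 -0.35;0 0 0 0 0 0 -0.35;0 0 0 0 0 0 -0.35;0 0 0 0 0 0 -0.35;0 0 0 0 0 0 -0.35"
}}

```text
clock: 9.42
eef_pos: [643.5, 21.9, 73.4]
tcp_rot: [-3.141, -1.308, -0.093]
contact_force: [0.0, -0.4, 0.4]
opening: 0.679
```

```bash
python3 - <<'E'
from m import *
A=cur();print(A[:3,3]);B=A.copy();B[:3,3]-=70*A[:3,2];B[2,3]+=10;rows(A,B,5)
cv2.imwrite("pics/s3.png",r.grab_frame("scene")[230:430,180:450])
E
```

```text
[643.5042  21.9264  73.3725]
5 rows: [ 0.193 -0.    -1.452] [ 0. -0. -0.] total mm [  9.7  -0.  -72.6] rot [ 0. -0. -0.]
```

View pics/s3.png

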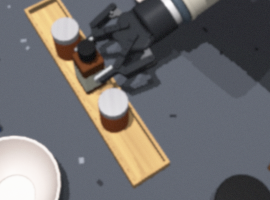

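Bottle 1 stands in the tray between the jars and the fingers are off it. Backing straight out.

{"op": "apply_moves", "data": {
  "series": "0 0 -0.7 0 0 0 -0.35;0 0 -1.5 0 0 0 -0.35;0 0 -1.5 0 0 0 -0.35;0 0 -2 0 0 0 -0.35;0.3 0 -2 0 0 0 -0.35;1 0 -2 0 0 0 -0.35;2 0 -1.5 0 0 0 -0.6;2 0 -1 0 0 0 -1;2 0 -1 0 0 0 -1;2 0 -1 0 0 0 -1"
}}

```text
clock: 10.3
eef_pos: [529.8, 32.3, 200.5]
tcp_rot: [3.14, -1.307, -0.09]
contact_force: [0.7, 0.2, 0.5]
opening: 1.0
```

```bash
cat > bot.py <<'E'
from m import *
im=r.grab_frame("top");cv2.imwrite("pics/t.png",im)
hsv=cv2.cvtColor(im,cv2.COLOR_BGR2HSV).astype(int); H,S,V=hsv[...,0],hsv[...,1],hsv[...,2]
k=np.zeros(V.shape,bool);k[240:320,395:520]=1
b=((((H<22)|(H>170))&(S>100)&(V>50))|(V>120))&k
for c in comps(b,300): print("bottle",*wrect(c[0],35),c[1])
E
python3 bot.py; python3 - <<'E'
from m import *
A=cur();print(A[:3,3],r.sense()["qpos"])
c=np.array([452.4,-326.3]);yaw=np.radians(-25.9);a=np.radians(15);u=np.array([np.cos(yaw),np.sin(yaw)])
g=np.r_[c+20*u,26]; G=pose(g,yaw,a); P=G.copy();P[:3,3]-=130*G[:3,2];print(P[:3,3]);rows(A,P,20)
M=pose([480,-80,230],-.3,np.radians(0));rows(A,M,16);rows(M,P,12)
E
```

```text
bottle [ 451.6607 -325.4047] 97.34921784507686 44.79275563917741 -25.912659762131966 [455 257  32  43 774]
[529.457   32.1659 204.9051] [ 0.2681  0.5397  2.6204  3.4994  1.3294 -1.5633]
[ 500.6581 -349.7329  151.5704]
20 rows: [0.234 1.914 0.375] [-0.0101 -0.0778  0.0173] total mm [-49.7 383.   19.6] rot [-0.201 -1.555  0.346]
16 rows: [-0.021  0.74  -0.263] [-0.0086 -0.0817  0.0111] total mm [ 14.4 116.2 -44.1] rot [-0.137 -1.307  0.177]
12 rows: [1.047 2.04  0.527] [ 0.0017 -0.0218  0.0126] total mm [ 99.4 251.6  78.4] rot [ 0.02  -0.261  0.151]
```

{"op": "apply_moves", "data": {
  "series": "0 0.74 -0.26 -0.0086 -0.082 0.011 -1;0 0.74 -0.26 -0.0086 -0.082 0.011 -1;0 0.74 -0.26 -0.0086 -0.082 0.011 -1;0 0.74 -0.26 -0.0086 -0.082 0.011 -1;0 0.74 -0.26 -0.0086 -0.082 0.011 -1;0 0.74 -0.26 -0.0086 -0.082 0.011 -1;0 0.74 -0.26 -0.0086 -0.082 0.011 -1;0 0.74 -0.26 -0.0086 -0.082 0.011 -1;0 0.74 -0.26 -0.0086 -0.082 0.011 -1;0 0.74 -0.26 -0.0086 -0.082 0.011 -1"
}}

```text
clock: 11.18
eef_pos: [500.4, -41.4, 177.0]
tcp_rot: [-3.117, -0.679, -0.215]
contact_force: [-1.3, -2.1, -0.5]
opening: 1.002
```

{"op": "apply_moves", "data": {
  "series": "0 0.74 -0.26 -0.0086 -0.082 0.011 -1;0 0.74 -0.26 -0.0086 -0.082 0.011 -1;0 0.74 -0.26 -0.0086 -0.082 0.011 -1;0 0.74 -0.26 -0.0086 -0.082 0.011 -1;0 0.74 -0.26 -0.0086 -0.082 0.011 -1;0 0.74 -0.26 -0.0086 -0.082 0.011 -1;0 0 0 0 0 0 -1;0 0 0 0 0 0 -1;0 0 0 0 0 0 -1;0 0 0 0 0 0 -1"
}}

```text
clock: 12.02
eef_pos: [448.0, -83.4, 46.5]
tcp_rot: [-3.105, -0.39, -0.287]
contact_force: [0.8, 0.4, -0.4]
opening: 1.0
```

```bash
python3 bot.py; python3 - <<'E'
from m import *
A=cur();print(A[:3,3],r.sense()["tcp_rot"],r.sense()["qpos"])
P=pose([500.6,-349.7,151.5],np.radians(-25.9),np.radians(15));rows(A,P,15)
E
```

```text
bottle [ 450.8347 -328.3832] 98.39078239952596 50.89152882082187 -25.91265976213193 [455 257  32  43 780]
[448.0389 -83.3748  46.6265] [-3.1045 -0.3901 -0.2869] [-0.1864  0.3539  2.3963  4.4367  0.0012 -2.773 ]
15 rows: [ 1.029  1.513 -0.67 ] [-0.0031 -0.0431  0.012 ] total mm [156.2 238.6 -58.1] rot [-0.046 -0.647  0.18 ]
```

```bash
python3 - <<'E'
from m import *
A=cur();B=A.copy();B[2,3]+=60;rows(A,B,6)
C=pose([B[0,3]-10,B[1,3]-20,170],-.1,np.radians(-55));rows(B,C,12)
E
```

```text
6 rows: [ 0.38  -0.034 -0.924] [ 0. -0. -0.] total mm [ 22.8  -2.1 -55.5] rot [ 0.  0. -0.]
12 rows: [ 0.287  0.161 -0.46 ] [ 0.0069  0.0471 -0.0132] total mm [ 20.5  19.8 -60.9] rot [ 0.082  0.565 -0.158]
```

{"op": "apply_moves", "data": {
  "series": "0.2 0 -0.46 0 0 0 -1;0.2 0 -0.46 0 0 0 -1;0.38 -0.03 -0.92 0 0 0 -1;0.38 -0.03 -0.92 0 0 0 -1;0.38 -0.03 -0.92 0 0 0 -1;0.38 -0.03 -0.92 0 0 0 -1;0.38 -0.03 -0.92 0 0 0 -1;0 0 0 0 0 0 -1;0 0 0 0 0 0 -1;0 0 0 0 0 0 -1"
}}

```text
clock: 12.9
eef_pos: [436.8, -82.0, 73.5]
tcp_rot: [-3.1, -0.434, -0.289]
contact_force: [-0.4, 0.6, 0.0]
opening: 1.001
```

```bash
python3 - <<'E'
from m import *
A=cur();print(A[:3,3],r.sense()["tcp_rot"],r.sense()["qpos"])
C=pose([450,-110,170],-.05,np.radians(-55));rows(A,C,10)
im=r.grab_frame("top");V=im.max(2)
for m,s in comps((V>150)&(im.min(2)>100),300):
    if s[1]>220 and s[1]<300 and 300<s[0]<400: print("dish",s,wrect(m,20))
E
```

```text
[436.7798 -82.      73.4787] [-3.0999 -0.434  -0.2894] [-0.1882  0.2697  2.4363  4.4367  0.001  -2.7741]
10 rows: [ 0.753  0.215 -0.657] [ 0.0115  0.0519 -0.0196] total mm [ 59.3  19.8 -79.8] rot [ 0.115  0.519 -0.196]
dish [340 262  34  29 603] (array([454.3136, -66.7358]), np.float64(80.65778935330785), np.float64(53.07308890911886), np.float64(-112.65499402902486))
```

{"op": "apply_moves", "data": {
  "series": "0.75 0.2 -0.66 0.0115 0.052 -0.02 -1;0.75 0.2 -0.66 0.0115 0.052 -0.02 -1;0.75 0.2 -0.66 0.0115 0.052 -0.02 -1;0.75 0.2 -0.66 0.0115 0.052 -0.02 -1;0.75 0.2 -0.66 0.0115 0.052 -0.02 -1;0.75 0.2 -0.66 0.0115 0.052 -0.02 -1;0.75 0.2 -0.66 0.0115 0.052 -0.02 -1;0.75 0.2 -0.66 0.0115 0.052 -0.02 -1;0.75 0.2 -0.66 0.0115 0.052 -0.02 -1;0.75 0.2 -0.66 0.0115 0.052 -0.02 -1"
}}

```text
clock: 13.78
eef_pos: [465.1, -70.8, 245.7]
tcp_rot: [3.066, -0.81, -0.057]
contact_force: [-0.1, -1.3, -1.3]
opening: 1.002
```

```bash
python3 - <<'E'
from m import *
A=cur();print(A[:3,3],r.sense()["tcp_rot"],r.sense()["qpos"])
C=pose([490,-180,190],.05,np.radians(-55));rows(A,C,10)
E
```

```text
[465.1094 -70.8385 245.7033] [ 3.0658 -0.8101 -0.0571] [-0.147  -0.1397  2.4832  3.7691  0.0181 -2.2601]
10 rows: [-0.264  1.068  0.6  ] [ 0.0159  0.0152 -0.0062] total mm [-18.9 102.6  68.9] rot [ 0.159  0.152 -0.062]
```

{"op": "apply_moves", "data": {
  "series": "-0.26 1.07 0.6 0.016 0.015 -0.006 -1;-0.26 1.07 0.6 0.016 0.015 -0.006 -1;-0.26 1.07 0.6 0.016 0.015 -0.006 -1;-0.26 1.07 0.6 0.016 0.015 -0.006 -1;-0.26 1.07 0.6 0.016 0.015 -0.006 -1;-0.26 1.07 0.6 0.016 0.015 -0.006 -1;-0.26 1.07 0.6 0.016 0.015 -0.006 -1;-0.26 1.07 0.6 0.016 0.015 -0.006 -1;-0.26 1.07 0.6 0.016 0.015 -0.006 -1;-0.26 1.07 0.6 0.016 0.015 -0.006 -1"
}}

```text
clock: 14.62
eef_pos: [477.3, -149.8, 219.5]
tcp_rot: [3.053, -0.904, 0.013]
contact_force: [-0.7, 0.1, 0.3]
opening: 1.003
```

```bash
python3 - <<'E'
from m import *
A=cur();print(A[:3,3],r.sense()["tcp_rot"],r.sense()["qpos"])
C=pose([490,-180,210],.05,np.radians(-30));rows(A,C,10)
C=pose([490,-180,210],.05,np.radians(0));rows(A,C,15)
E
```

```text
[ 477.2763 -149.8131  219.5327] [ 3.0534 -0.9045  0.0132] [-0.5171  0.0432  2.5005  2.2312  0.4173 -1.0406]
10 rows: [0.026 0.298 0.166] [ 0.0111 -0.0379 -0.0045] total mm [ 0.1 28.9 18.2] rot [ 0.111 -0.379 -0.045]
15 rows: [0.044 0.198 0.106] [ 0.0066 -0.0602 -0.0049] total mm [ 0.1 28.9 18.2] rot [ 0.099 -0.902 -0.074]
```

{"op": "apply_moves", "data": {
  "series": "0.04 0.2 0.1 0.0066 -0.06 -0.005 -1;0.04 0.2 0.1 0.0066 -0.06 -0.005 -1;0.04 0.2 0.1 0.0066 -0.06 -0.005 -1;0.04 0.2 0.1 0.0066 -0.06 -0.005 -1;0.04 0.2 0.1 0.0066 -0.06 -0.005 -1;0.04 0.2 0.1 0.0066 -0.06 -0.005 -1;0.04 0.2 0.1 0.0066 -0.06 -0.005 -1;0.04 0.2 0.1 0.0066 -0.06 -0.005 -1;0.04 0.2 0.1 0.0066 -0.06 -0.005 -1;0.04 0.2 0.1 0.0066 -0.06 -0.005 -1"
}}

```text
clock: 15.45
eef_pos: [485.0, -153.2, 215.0]
tcp_rot: [3.121, -0.493, 0.029]
contact_force: [0.2, 0.9, 0.1]
opening: 0.999
```

```bash
python3 bot.py; python3 - <<'E'
from m import *
A=cur();print(A[:3,3],r.sense()["tcp_rot"],r.sense()["qpos"])
P=pose([500.6,-349.7,151.5],np.radians(-25.9),np.radians(15));rows(A,P,10)
E
```

```text
bottle [ 451.2659 -327.4665] 98.3908140199363 48.859854184736605 -25.912650700169728 [455 257  32  43 778]
bottle [ 393.3944 -216.4239] 123.85556342169957 75.09709386443234 -88.34132281233288 [ 397  286   55   34 1153]
[ 486.9005 -154.5292  216.3474] [ 3.1191 -0.4913  0.03  ] [-0.4317  0.0362  2.2203  0.4353  0.4674  0.7657]
10 rows: [0.42  1.94  0.699] [-0.0035 -0.0744  0.0482] total mm [-23.7 194.1  65.3] rot [-0.035 -0.744  0.482]
```

Back on the regular wrist branch. Moving to the pre-grasp over bottle B.

{"op": "apply_moves", "data": {
  "series": "0.42 1.94 0.7 -0.0035 -0.074 0.048 -1;0.42 1.94 0.7 -0.0035 -0.074 0.048 -1;0.42 1.94 0.7 -0.0035 -0.074 0.048 -1;0.42 1.94 0.7 -0.0035 -0.074 0.048 -1;0.42 1.94 0.7 -0.0035 -0.074 0.048 -1;0.42 1.94 0.7 -0.0035 -0.074 0.048 -1;0.42 1.94 0.7 -0.0035 -0.074 0.048 -1;0.42 1.94 0.7 -0.0035 -0.074 0.048 -1;0.42 1.94 0.7 -0.0035 -0.074 0.048 -1;0.42 1.94 0.7 -0.0035 -0.074 0.048 -1"
}}

```text
clock: 16.33
eef_pos: [500.8, -347.5, 149.0]
tcp_rot: [-3.131, 0.257, -0.447]
contact_force: [1.0, -0.6, -0.2]
opening: 1.0
```

{"op": "apply_moves", "data": {
  "series": "0 0 0 0 0 0 -1;0 0 0 0 0 0 -1;0 0 0 0 0 0 -1;0 0 0 0 0 0 -1;0 0 0 0 0 0 -1;0 0 0 0 0 0 -1;0 0 0 0 0 0 -1;0 0 0 0 0 0 -1;0 0 0 0 0 0 -1;0 0 0 0 0 0 -1"
}}

```text
clock: 17.17
eef_pos: [500.2, -347.6, 150.3]
tcp_rot: [-3.135, 0.254, -0.448]
contact_force: [-0.1, -0.8, 0.1]
opening: 1.0
```

```bash
python3 look.py w4; python3 - <<'E'
from m import *
t=r.grab_frame("top");a=cv2.imread("pics/w4.png");cv2.imwrite("pics/t4.png",t)
cv2.imwrite("pics/c4.png",np.hstack([a,np.vstack([t[150:320,220:380],t[150:320,370:530],np.zeros((140,160,3),np.uint8)])]))
E
```

```text
[ 500.2091 -347.5745  150.2539] [-3.135   0.2541 -0.4475] [-0.5937  0.5587  1.5673 -0.0315  1.2682  1.4387]
```

View pics/c4.png

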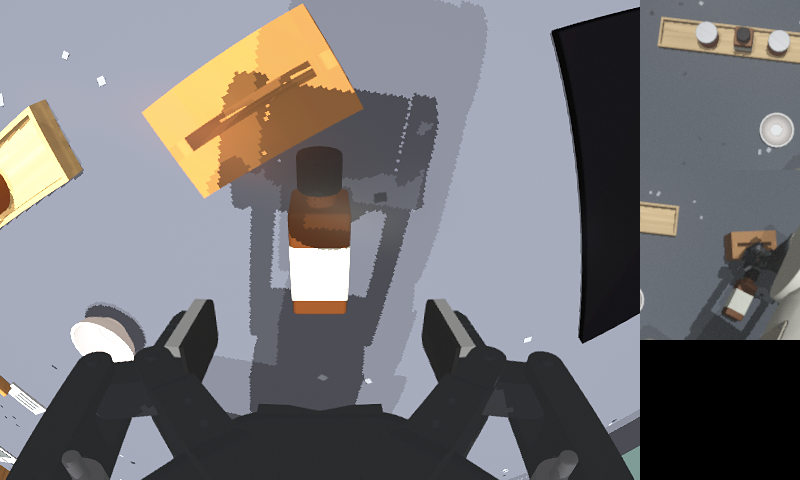

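The wrist view shows bottle B's top face with its foot edge at (294..346,314) and label (290..350,248). The slot mouth runs (190,143)–(312,68). The top inset shows bottle 1 standing between the jars, with the dish apparently in place.

```bash
python3 - <<'E'
from m import *
i=np.load("pics/w4.npy",allow_pickle=True).item()
for p in((294,314),(346,314),(290,248),(350,248)): print(p,onz("wrist",p,42,i)[:2])
for p in((184,141),(195,151),(308,61),(316,75),(143,113),(206,197),(305,4),(363,107)): print("blk",p,onz("wrist",p,70,i)[:2])
im=cv2.imread("pics/t4.png")
for f in("top0","t4"):
    im=cv2.imread(f"pics/{f}.png")
    for m,s in comps((im.max(2)>150)&(im.min(2)>100),300):
        if s[1]>220 and s[1]<300 and 300<s[0]<400: print("dish",s,wrect(m,20)[0])
E
```

```text
(294, 314) [ 422.1808 -285.8885]
(346, 314) [ 404.7492 -322.5935]
(290, 248) [ 478.2974 -312.6968]
(350, 248) [ 460.687  -349.6337]
blk (184, 141) [ 578.3566 -303.6411]
blk (195, 151) [ 570.5704 -306.0286]
blk (308, 61) [ 584.447  -380.2796]
blk (316, 75) [ 576.5292 -380.664 ]
blk (143, 113) [ 603.5903 -291.5428]
blk (206, 197) [ 544.6747 -296.3851]
blk (305, 4) [ 610.2499 -391.3493]
blk (363, 107) [ 552.2297 -394.6356]
dish [339 262  35  36 957] [442.1419 -60.7639]
dish [340 262  34  36 955] [441.5751 -61.3627]
```

```bash
python3 - <<'E'
from m import *
A=cur();G=pose([472,-332.4,26],np.radians(-25.7),np.radians(15));rows(A,G,5)
E
```

```text
5 rows: [ 0.012 -0.02   2.563] [-0.0013 -0.0015  0.0002] total mm [  0.2  -0.7 128.2] rot [-0.006 -0.008  0.001]
```

{"op": "apply_moves", "data": {
  "series": "0 -0.1 2.7 0 0 0 -1;0 0 2.7 0 0 0 -1;0 0 2.7 0 0 0 -1;0 0 2.3 0 0 0 -1;0 0 1.5 0 0 0 -1;0 0 0.9 0 0 0 -1;0 0 0 0 0 0 -1;0 0 0 0 0 0 1;0 0 0 0 0 0 1;0 0 0 0 0 0 1"
}}

```text
clock: 18.1
eef_pos: [472.9, -332.7, 27.4]
tcp_rot: [-3.135, 0.252, -0.448]
contact_force: [0.6, -0.0, -0.5]
opening: 0.608
```

{"op": "apply_moves", "data": {
  "series": "0 0 0 0 0 0 1;0 0 0 0 0 0 1;0 0 0 0 0 0 1;0 0 0 0 0 0 1;0 0 0 0 0 0 1;0 0 0 0 0 0 1;0 0 0 0 0 0 1;0 0 0 0 0 0 1;0 0 0 0 0 0 1;0 0 0 0 0 0 1"
}}

```text
clock: 18.93
eef_pos: [473.0, -332.8, 27.5]
tcp_rot: [-3.136, 0.252, -0.448]
contact_force: [0.5, -0.4, 5.7]
opening: 0.486
```

```bash
python3 - <<'E'
from m import *
A=cur();print(A[:3,3]);B=A.copy();B[2,3]=130;B[0,3]-=10;B[1,3]+=20;rows(A,B,4)
C=pose([495,-185,190],np.radians(0),np.radians(10));rows(B,C,8)
D=pose([500,-160,200],np.radians(0),np.radians(-60));rows(C,D,14)
F=pose([630,-110,200],np.radians(-5.3),np.radians(-75));rows(D,F,8)
E
```

```text
[ 472.991  -332.7834   27.5385]
4 rows: [-1.066 -0.357 -2.369] [ 0. -0.  0.] total mm [-42.6 -14.3 -94.7] rot [ 0. -0.  0.]
8 rows: [-0.171 -1.667 -0.72 ] [-0.0126  0.0093 -0.0547] total mm [ -40.6 -129.4  -50.7] rot [-0.101  0.075 -0.438]
14 rows: [ 0.064 -0.179 -0.056] [0.     0.0873 0.    ] total mm [  3.2 -25.  -10.7] rot [0.    1.222 0.   ]
8 rows: [ 0.639 -0.69   1.471] [-0.0107  0.0327  0.0044] total mm [ 65.  -50.  112.6] rot [-0.086  0.262  0.036]
```

{"op": "apply_moves", "data": {
  "series": "-0.5 0 -1.1 0 0 0 1;-0.7 0 -1.5 0 0 0 1;-1.07 -0.36 -2.37 0 0 0 1;-1.07 -0.36 -2.37 0 0 0 1;-1.07 -0.36 -2.37 0 0 0 1;-0.17 -1.67 -0.72 -0.0126 0.0093 -0.055 1;-0.17 -1.67 -0.72 -0.0126 0.0093 -0.055 1;-0.17 -1.67 -0.72 -0.0126 0.0093 -0.055 1;-0.17 -1.67 -0.72 -0.0126 0.0093 -0.055 1;-0.17 -1.67 -0.72 -0.0126 0.0093 -0.055 1"
}}

```text
clock: 19.77
eef_pos: [487.4, -235.9, 170.1]
tcp_rot: [-3.134, 0.204, -0.163]
contact_force: [0.4, 0.2, -2.4]
opening: 0.484
```

{"op": "apply_moves", "data": {
  "series": "-0.17 -1.67 -0.72 -0.0126 0.0093 -0.055 1;-0.17 -1.67 -0.72 -0.0126 0.0093 -0.055 1;-0.17 -1.67 -0.72 -0.0126 0.0093 -0.055 1;0.06 -0.18 -0.06 0 0.087 0 1;0.06 -0.18 -0.06 0 0.087 0 1;0.06 -0.18 -0.06 0 0.087 0 1;0.06 -0.18 -0.06 0 0.087 0 1;0.06 -0.18 -0.06 0 0.087 0 1;0.06 -0.18 -0.06 0 0.087 0 1;0.06 -0.18 -0.06 0 0.087 0 1"
}}

```text
clock: 20.6
eef_pos: [495.2, -174.4, 197.1]
tcp_rot: [-3.141, -0.436, 0.001]
contact_force: [1.0, 2.1, -3.3]
opening: 0.484
```

```bash
python3 - <<'E'
from m import *
A=cur();print(A[:3,3],r.sense()["tcp_rot"],r.sense()["qpos"])
D=pose([500,-160,200],np.radians(3),np.radians(-60));rows(A,D,10)
E
```

```text
[ 495.183  -174.4308  197.0514] [-3.1412 -0.4364  0.0015] [-0.4584  0.108   2.1728  0.4033  0.4995  0.7904]
10 rows: [ 0.059 -0.143  0.012] [ 0.0035  0.0611 -0.0038] total mm [  5.6 -14.4  -0.6] rot [ 0.035  0.611 -0.038]
```

{"op": "apply_moves", "data": {
  "series": "0.06 -0.14 0.01 0.0035 0.061 -0.004 1;0.06 -0.14 0.01 0.0035 0.061 -0.004 1;0.06 -0.14 0.01 0.0035 0.061 -0.004 1;0.06 -0.14 0.01 0.0035 0.061 -0.004 1;0.06 -0.14 0.01 0.0035 0.061 -0.004 1;0.06 -0.14 0.01 0.0035 0.061 -0.004 1;0.06 -0.14 0.01 0.0035 0.061 -0.004 1;0.06 -0.14 0.01 0.0035 0.061 -0.004 1;0.06 -0.14 0.01 0.0035 0.061 -0.004 1;0.06 -0.14 0.01 0.0035 0.061 -0.004 1"
}}

```text
clock: 21.43
eef_pos: [500.3, -158.3, 198.8]
tcp_rot: [-3.119, -0.941, 0.038]
contact_force: [0.3, 1.1, -3.3]
opening: 0.482
```

```bash
python3 - <<'E'
from m import *
A=cur();print(A[:3,3],r.sense()["tcp_rot"],r.sense()["qpos"])
F=pose([625,-120,190],np.radians(-5.3),np.radians(-75));rows(A,F,10)
E
```

```text
[ 500.3111 -158.2703  198.7639] [-3.1191 -0.9408  0.0375] [-0.641   0.1913  2.4465  2.0219  0.6222 -0.9868]
10 rows: [ 0.481 -0.396  1.158] [-0.014   0.0368  0.0052] total mm [ 67.2 -31.2 107.7] rot [-0.14   0.368  0.052]
```

{"op": "apply_moves", "data": {
  "series": "0.48 -0.4 1.16 -0.014 0.037 0.005 1;0.48 -0.4 1.16 -0.014 0.037 0.005 1;0.48 -0.4 1.16 -0.014 0.037 0.005 1;0.48 -0.4 1.16 -0.014 0.037 0.005 1;0.48 -0.4 1.16 -0.014 0.037 0.005 1;0.48 -0.4 1.16 -0.014 0.037 0.005 1;0.48 -0.4 1.16 -0.014 0.037 0.005 1;0.48 -0.4 1.16 -0.014 0.037 0.005 1;0.48 -0.4 1.16 -0.014 0.037 0.005 1;0.48 -0.4 1.16 -0.014 0.037 0.005 1"
}}

```text
clock: 22.27
eef_pos: [625.4, -118.8, 188.4]
tcp_rot: [-3.14, -1.307, -0.093]
contact_force: [0.0, 0.3, -3.0]
opening: 0.479
```

```bash
python3 - <<'E'
from m import *
A=cur();print(A[:3,3],r.sense()["tcp_rot"],r.sense()["qpos"])
F=pose([627,-134.4,125],np.radians(-5.3),np.radians(-75));rows(A,F,8)
E
```

```text
[ 625.3639 -118.7579  188.4484] [-3.1398 -1.3074 -0.0932] [-0.2855  0.5751  2.4167  2.9371  1.1605 -1.5389]
8 rows: [-0.756  0.193  0.243] [-0.0001  0.0002 -0.    ] total mm [-60.5  15.5  19.5] rot [-0.001  0.002 -0.   ]
```

{"op": "apply_moves", "data": {
  "series": "-0.76 0.19 0.24 0 0 0 1;-0.76 0.19 0.24 0 0 0 1;-0.76 0.19 0.24 0 0 0 1;-0.76 0.19 0.24 0 0 0 1;-0.76 0.19 0.24 0 0 0 1;-0.76 0.19 0.24 0 0 0 1;-0.76 0.19 0.24 0 0 0 1;-0.76 0.19 0.24 0 0 0 1;0 0 0 0 0 0 1;0 0 0 0 0 0 1"
}}

```text
clock: 23.1
eef_pos: [625.9, -134.4, 123.3]
tcp_rot: [-3.137, -1.304, -0.096]
contact_force: [0.3, -0.2, -3.0]
opening: 0.477
```

{"op": "apply_moves", "data": {
  "series": "-0.8 0 0.21 0 0 0 1;-0.8 0 0.21 0 0 0 1;-0.8 0 0.21 0 0 0 1;-0.7 0 0.19 0 0 0 1;-0.6 0 0.16 0 0 0 1;-0.4 0 0.11 0 0 0 1;-0.3 0 0.08 0 0 0 1;-0.2 0 0.05 0 0 0 1;-0.1 0 0.03 0 0 0 1;0 0 0 0 0 0 1"
}}

```text
clock: 23.93
eef_pos: [625.8, -134.1, 75.4]
tcp_rot: [-3.138, -1.305, -0.094]
contact_force: [-0.1, 0.5, -2.1]
opening: 0.481
```

{"op": "apply_moves", "data": {
  "series": "-0.1 0 0.03 0 0 0 1;-0.1 0 0.03 0 0 0 1;-0.1 0 0.03 0 0 0 1;0 0 0 0 0 0 1;0 0 0 0 0 0 1;0 0 0 0 0 0 1;0 0 0 0 0 0 1;0 0 0 0 0 0 1;0 0 0 0 0 0 1;0 0 0 0 0 0 1"
}}

```text
clock: 24.77
eef_pos: [626.3, -134.3, 74.7]
tcp_rot: [-3.139, -1.31, -0.093]
contact_force: [-4.3, 0.7, 7.9]
opening: 0.482
```

```bash
python3 - <<'E'
from m import *
cv2.imwrite("pics/s5.png",cv2.resize(r.grab_frame("scene")[180:430,150:450],None,fx=1.5,fy=1.5))
E
```

```text
(no output)
```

View pics/s5.png

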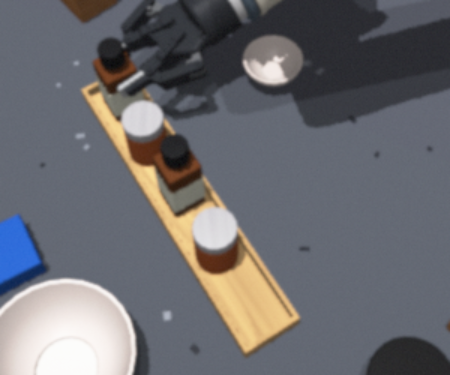

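Bottle 2 touches the tray floor (8 N) and stands upright at the right end. Bottle 1 is also upright. Releasing and backing out.

{"op": "apply_moves", "data": {
  "series": "0.05 0 -0.01 0 0 0 1;0 0 0 0 0 0 0.1;0 0 0 0 0 0 -0.1;0 0 0 0 0 0 -0.3;0 0 0 0 0 0 -0.3;0 0 0 0 0 0 -0.3;0 0 0 0 0 0 -0.3;0 0 0 0 0 0 -0.3;0 0 0 0 0 0 -0.3;0 0 0 0 0 0 -0.3"
}}

```text
clock: 25.65
eef_pos: [625.9, -134.1, 72.8]
tcp_rot: [-3.138, -1.305, -0.094]
contact_force: [-0.8, 0.5, -0.8]
opening: 0.65
```

{"op": "apply_moves", "data": {
  "series": "0 0 -0.7 0 0 0 -0.3;0 0 -1.5 0 0 0 -0.3;0 0 -1.5 0 0 0 -0.3;0 0 -2 0 0 0 -0.3;0.3 0 -2 0 0 0 -0.3;1 0 -2 0 0 0 -0.3;2 0 -1.5 0 0 0 -0.6;2 0 -1 0 0 0 -1;2 0 0 0 0 0 -1;2 0 0 0 0 0 -1"
}}

```text
clock: 26.48
eef_pos: [531.7, -125.7, 194.9]
tcp_rot: [-3.135, -1.303, -0.098]
contact_force: [0.0, -0.4, -0.7]
opening: 1.001
```

```bash
python3 - <<'E'
from m import *
A=cur();print(A[:3,3],r.sense()["tcp_rot"],r.sense()["qpos"])
C=pose([490,-180,220],.06,np.radians(-50));rows(A,C,10)
D=pose([490,-180,230],.06,np.radians(0));rows(C,D,12)
E
```

```text
[ 531.7019 -125.7413  194.9036] [-3.1349 -1.3028 -0.098 ] [-0.4241  0.5614  2.5891  2.8093  1.3112 -1.572 ]
10 rows: [ 0.043  0.555 -0.477] [ 0.0134 -0.0429 -0.0072] total mm [ 14.6  57.8 -41.9] rot [ 0.134 -0.429 -0.072]
12 rows: [ 0.039  0.    -0.077] [-0.     -0.0727 -0.    ] total mm [ 7.7  0.  -6.4] rot [ 0.    -0.873 -0.   ]
```

{"op": "apply_moves", "data": {
  "series": "0.04 0.55 -0.48 0.0134 -0.043 -0.007 -1;0.04 0.55 -0.48 0.0134 -0.043 -0.007 -1;0.04 0.55 -0.48 0.0134 -0.043 -0.007 -1;0.04 0.55 -0.48 0.0134 -0.043 -0.007 -1;0.04 0.55 -0.48 0.0134 -0.043 -0.007 -1;0.04 0.55 -0.48 0.0134 -0.043 -0.007 -1;0.04 0.55 -0.48 0.0134 -0.043 -0.007 -1;0.04 0.55 -0.48 0.0134 -0.043 -0.007 -1;0.04 0.55 -0.48 0.0134 -0.043 -0.007 -1;0.04 0.55 -0.48 0.0134 -0.043 -0.007 -1"
}}

```text
clock: 27.32
eef_pos: [489.6, -179.7, 219.6]
tcp_rot: [-3.141, -0.872, 0.059]
contact_force: [0.8, 1.7, -1.0]
opening: 1.001
```

{"op": "apply_moves", "data": {
  "series": "0.04 0 -0.08 0 -0.073 0 -1;0.04 0 -0.08 0 -0.073 0 -1;0.04 0 -0.08 0 -0.073 0 -1;0.04 0 -0.08 0 -0.073 0 -1;0.04 0 -0.08 0 -0.073 0 -1;0.04 0 -0.08 0 -0.073 0 -1;0.04 0 -0.08 0 -0.073 0 -1;0.04 0 -0.08 0 -0.073 0 -1;0.04 0 -0.08 0 -0.073 0 -1;0.04 0 -0.08 0 -0.073 0 -1"
}}

```text
clock: 28.15
eef_pos: [488.6, -174.3, 225.0]
tcp_rot: [-3.126, -0.254, 0.067]
contact_force: [0.4, 0.4, 0.4]
opening: 0.998
```

```bash
python3 - <<'E'
from m import *
A=cur();print(A[:3,3],r.sense()["tcp_rot"],r.sense()["qpos"])
yaw=np.radians(6.9);u=np.array([np.cos(yaw),np.sin(yaw)]);g=np.r_[454,331,16.]+0
G=pose(g,yaw,np.radians(15));P=G.copy();P[:3,3]-=130*G[:3,2];print(P[:3,3])
B=pose([490,-100,230],.06,0);rows(A,B,5);rows(B,P,15)
im=r.grab_frame("top");hsv=cv2.cvtColor(im,cv2.COLOR_BGR2HSV).astype(int); H,S,V=hsv[...,0],hsv[...,1],hsv[...,2]
for m,s in comps(((H<22)|(H>170))&(S>100)&(V>50),200): print(s,wrect(m,20)) if s[0]<220 and s[1]>220 else 0
E
```

```text
[ 488.596  -174.2908  225.0448] [-3.1263 -0.2539  0.0675] [-0.4293  0.1137  2.0327  0.1891  0.787   0.9523]
[487.4028 335.0422 141.5704]
5 rows: [ 0.139 -1.482 -0.066] [-0.0032 -0.0508  0.0019] total mm [  7.4 -74.1  -2.1] rot [-0.016 -0.254  0.009]
15 rows: [ 0.309 -2.893  0.554] [-0.0005 -0.0174 -0.004 ] total mm [  23.5 -434.4   88.4] rot [-0.008 -0.262 -0.06 ]
[184 248  11  44 321] (array([453.9002, 331.0945]), np.float64(101.22339932080885), np.float64(18.318687699511756), np.float64(-173.184635850703))
```

{"op": "apply_moves", "data": {
  "series": "0.14 -1.48 -0.07 -0.003 -0.051 0.002 -1;0.14 -1.48 -0.07 -0.003 -0.051 0.002 -1;0.14 -1.48 -0.07 -0.003 -0.051 0.002 -1;0.14 -1.48 -0.07 -0.003 -0.051 0.002 -1;0.14 -1.48 -0.07 -0.003 -0.051 0.002 -1;0.31 -2.9 0.55 -0.0005 -0.0174 -0.004 -1;0.31 -2.9 0.55 -0.0005 -0.0174 -0.004 -1;0.31 -2.9 0.55 -0.0005 -0.0174 -0.004 -1;0.31 -2.9 0.55 -0.0005 -0.0174 -0.004 -1;0.31 -2.9 0.55 -0.0005 -0.0174 -0.004 -1"
}}

```text
clock: 29.03
eef_pos: [494.6, 47.0, 201.8]
tcp_rot: [-3.14, 0.085, 0.081]
contact_force: [0.2, -0.6, -0.9]
opening: 0.998
```

{"op": "apply_moves", "data": {
  "series": "0.31 -2.9 0.55 -0.0005 -0.0174 -0.004 -1;0.31 -2.9 0.55 -0.0005 -0.0174 -0.004 -1;0.31 -2.9 0.55 -0.0005 -0.0174 -0.004 -1;0.31 -2.9 0.55 -0.0005 -0.0174 -0.004 -1;0.31 -2.9 0.55 -0.0005 -0.0174 -0.004 -1;0.31 -2.9 0.55 -0.0005 -0.0174 -0.004 -1;0.31 -2.9 0.55 -0.0005 -0.0174 -0.004 -1;0.31 -2.9 0.55 -0.0005 -0.0174 -0.004 -1;0.31 -2.9 0.55 -0.0005 -0.0174 -0.004 -1;0.31 -2.9 0.55 -0.0005 -0.0174 -0.004 -1"
}}

```text
clock: 29.87
eef_pos: [488.0, 337.2, 142.8]
tcp_rot: [-3.138, 0.259, 0.122]
contact_force: [0.4, -0.2, 0.5]
opening: 1.001
```

{"op": "apply_moves", "data": {
  "series": "0 0 0 0 0 0 -1;0 0 0 0 0 0 -1;0 0 0 0 0 0 -1;0 0 0 0 0 0 -1;0 0 0 0 0 0 -1;0 0 0 0 0 0 -1;0 0 0 0 0 0 -1;0 0 0 0 0 0 -1;0 0 0 0 0 0 -1;0 0 0 0 0 0 -1"
}}

```text
clock: 30.7
eef_pos: [489.4, 336.2, 143.9]
tcp_rot: [-3.139, 0.256, 0.121]
contact_force: [-0.1, -0.3, -0.6]
opening: 0.999
```

```bash
python3 look.py w6; python3 - <<'E'
from m import *
i=np.load("pics/w6.npy",allow_pickle=True).item();im=cv2.imread("pics/w6.png")
H,S,V=[x.astype(int) for x in cv2.split(cv2.cvtColor(im,cv2.COLOR_BGR2HSV))]
A=cur()
yaw=np.radians(6.9);G=pose([454,331,16],yaw,np.radians(15));rows(A,G,5)
E
```

```text
[489.4185 336.2449 143.8573] [-3.1393  0.2563  0.1209] [0.5415 0.5352 1.626  0.1129 1.2164 1.9399]
5 rows: [-0.038  0.023  2.654] [-0.0004 -0.0011  0.0001] total mm [ -2.2   1.3 132.7] rot [-0.002 -0.005  0.001]
```

View pics/w6.png

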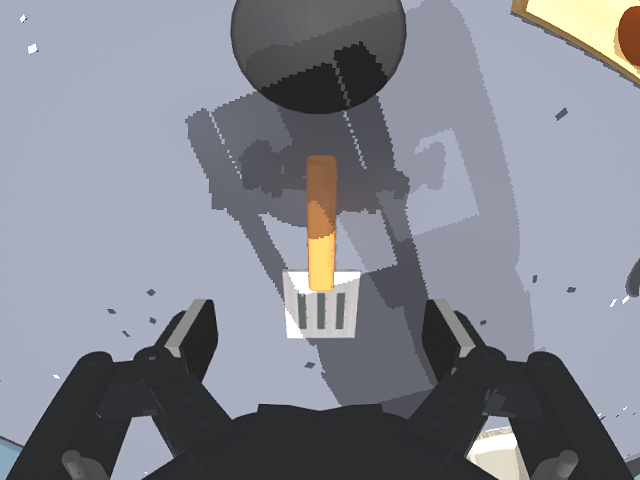

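The turner is centred: handle blade end at (309..333,290), free end top edge at about row 168, blade tip edge (288..355,338). The canister is ahead, clear of it.

```bash
python3 - <<'E'
from m import *
i=np.load("pics/w6.npy",allow_pickle=True).item()
for p,z in(((309,290),24),((333,290),24),((307,168),24),((337,168),24),((288,338),4),((355,338),4),((283,271),4),((361,271),4)): print(p,onz("wrist",p,z,i)[:2])
E
```

```text
(309, 290) [406.9276 335.2994]
(333, 290) [409.1918 316.703 ]
(307, 168) [507.1546 347.2337]
(337, 168) [509.485 328.23 ]
(288, 338) [326.6468 347.7486]
(355, 338) [334.3697 283.9686]
(283, 271) [407.5705 357.3265]
(361, 271) [415.3041 293.7431]
```

```bash
python3 - <<'E'
from m import *
A=cur();G=pose([459.2,331.6,21],np.radians(6.75),np.radians(15));rows(A,G,5)
E
```

```text
5 rows: [0.038 0.024 2.531] [-0.0003 -0.0011  0.0006] total mm [  1.6   1.3 126.5] rot [-0.001 -0.005  0.003]
```

{"op": "apply_moves", "data": {
  "series": "0.16 0.13 2.7 0 0 0 -1;0 0 2.7 0 0 0 -1;0 0 2.7 0 0 0 -1;0 0 2.2 0 0 0 -1;0 0 1.4 0 -0.005 0.003 -1;0 0 0.85 0 0 0 -1;0 0 0 0 0 0 -1;0 0 0 0 0 0 -1;0 0 0 0 0 0 0.5;0 0 0 0 0 0 1",
  "squeeze": 80
}}

```text
clock: 31.58
eef_pos: [460.4, 332.2, 23.2]
tcp_rot: [-3.139, 0.259, 0.118]
contact_force: [0.4, -0.1, 0.1]
opening: 0.749
```

{"op": "apply_moves", "data": {
  "series": "0 0 0 0 0 0 1;0 0 0 0 0 0 1;0 0 0 0 0 0 1;0 0 0 0 0 0 1;0 0 0 0 0 0 1;0 0 0 0 0 0 1;0 0 0 0 0 0 1;0 0 0 0 0 0 1;0 0 0 0 0 0 1;0 0 0 0 0 0 1"
}}

```text
clock: 32.42
eef_pos: [459.8, 331.9, 22.6]
tcp_rot: [-3.14, 0.261, 0.118]
contact_force: [0.3, 0.2, 6.5]
opening: 0.214
```

```bash
python3 - <<'E'
from m import *
A=cur();print(A[:3,3],r.sense()["tcp_rot"]);B=A.copy();B[2,3]=160;rows(A,B,6)
B=pose([450,331,200],np.radians(6.75),np.radians(5));rows(A,B,8)
C=pose([490,-50,220],0.06,np.radians(0));rows(B,C,14)
D=pose([495,-180,220],.05,np.radians(0));rows(C,D,5)
E
```

```text
[459.802  331.9103  22.6471] [-3.1397  0.2607  0.118 ]
6 rows: [-0.59  -0.004 -2.212] [-0.  0. -0.] total mm [ -35.4   -0.3 -132.7] rot [ 0. -0. -0.]
8 rows: [-0.529 -0.005 -2.159] [-0.0002  0.0217  0.    ] total mm [ -55.2   -0.6 -168.8] rot [-0.002  0.173  0.   ]
14 rows: [ 0.031  2.737 -0.143] [0.0002 0.0062 0.0041] total mm [ -6.8 383.1 -19.5] rot [0.003 0.087 0.058]
5 rows: [-0.046  2.602  0.   ] [0.    0.    0.002] total mm [ -2.8 130.1   0. ] rot [0.   0.   0.01]
```

{"op": "apply_moves", "data": {
  "series": "-0.3 0 -1.1 0 0 0 1;-0.5 0 -2 0 0.02 0 1;-0.53 0 -2.16 0 0.022 0 1;-0.53 0 -2.16 0 0.022 0 1;-0.53 0 -2.16 0 0.022 0 1;-0.53 0 -2.16 0 0.022 0 1;-0.53 0 -2.16 0 0.022 0 1;-0.53 0 -2.16 0 0.022 0 1;-0.53 0 -1.5 0 0.02 0 1;0.03 1.5 -0.14 0 0.006 0.004 1"
}}

```text
clock: 33.25
eef_pos: [451.5, 317.4, 207.8]
tcp_rot: [-3.137, 0.078, 0.115]
contact_force: [0.8, 1.2, -1.7]
opening: 0.212
```

{"op": "apply_moves", "data": {
  "series": "0.03 2.7 -0.14 0 0.006 0.004 1;0.03 2.7 -0.14 0 0.006 0.004 1;0.03 2.7 -0.14 0 0.006 0.004 1;0.03 2.7 -0.14 0 0.006 0.004 1;0.03 2.7 -0.14 0 0.006 0.004 1;0.03 2.7 -0.14 0 0.006 0.004 1;0.03 2.7 -0.14 0 0.006 0.004 1;0.03 2.7 -0.14 0 0.006 0.004 1;0.03 2.7 -0.14 0 0.006 0.004 1;0.03 2.7 -0.14 0 0.006 0.004 1"
}}

```text
clock: 34.08
eef_pos: [479.8, 44.9, 217.5]
tcp_rot: [3.14, 0.024, 0.073]
contact_force: [0.6, -0.2, -3.0]
opening: 0.215
```

```bash
python3 - <<'E'
from m import *
A=cur();print(A[:3,3],r.sense()["tcp_rot"])
D=pose([495,-180,210],.07,np.radians(0));rows(A,D,10)
F=pose([505,-190,220],.07,np.radians(-60));rows(D,F,14)
E
```

```text
[479.776   44.9398 217.5444] [3.1402 0.0245 0.0732]
10 rows: [-0.008  2.254  0.077] [0.0001 0.0024 0.0003] total mm [ -1.1 225.4   7.9] rot [0.001 0.024 0.003]
14 rows: [ 0.096  0.076 -0.034] [0.     0.0748 0.    ] total mm [  9.3  10.7 -10. ] rot [ 0.     1.047 -0.   ]
```

{"op": "apply_moves", "data": {
  "series": "0 2.25 0.08 0 0.0024 0 1;0 2.25 0.08 0 0.0024 0 1;0 2.25 0.08 0 0.0024 0 1;0 2.25 0.08 0 0.0024 0 1;0 2.25 0.08 0 0.0024 0 1;0 2.25 0.08 0 0.0024 0 1;0 2.25 0.08 0 0.0024 0 1;0 2.25 0.08 0 0.0024 0 1;0 2.25 0.08 0 0.0024 0 1;0 2.25 0.08 0 0.0024 0 1"
}}

```text
clock: 34.92
eef_pos: [495.9, -178.9, 209.6]
tcp_rot: [3.141, 0.001, 0.073]
contact_force: [-0.0, 0.5, -1.5]
opening: 0.215
```

{"op": "apply_moves", "data": {
  "series": "0.1 0.08 -0.03 0 0.075 0 1;0.1 0.08 -0.03 0 0.075 0 1;0.1 0.08 -0.03 0 0.075 0 1;0.1 0.08 -0.03 0 0.075 0 1;0.1 0.08 -0.03 0 0.075 0 1;0.1 0.08 -0.03 0 0.075 0 1;0.1 0.08 -0.03 0 0.075 0 1;0.1 0.08 -0.03 0 0.075 0 1;0.1 0.08 -0.03 0 0.075 0 1;0.1 0.08 -0.03 0 0.075 0 1"
}}

```text
clock: 35.75
eef_pos: [504.5, -182.1, 214.6]
tcp_rot: [-3.136, -0.693, 0.074]
contact_force: [-0.3, -0.1, -1.5]
opening: 0.21
```

```bash
python3 - <<'E'
from m import *
A=cur();print(A[:3,3],r.sense()["tcp_rot"],r.sense()["qpos"])
F=pose([510,-200,240],.07,np.radians(-75));rows(A,F,12)
E
```

```text
[ 504.5444 -182.1188  214.6254] [-3.1355 -0.6933  0.0745] [-0.5957  0.0956  2.272   1.1451  0.4568 -0.0809]
12 rows: [ 0.198  0.152 -0.092] [-0.0008  0.0513  0.    ] total mm [ 19.4  18.1 -17. ] rot [-0.01   0.616  0.001]
```

{"op": "apply_moves", "data": {
  "series": "0.24 0.18 -0.11 -0.001 0.062 0 1;0.24 0.18 -0.11 -0.001 0.062 0 1;0.24 0.18 -0.11 -0.001 0.062 0 1;0.24 0.18 -0.11 -0.001 0.062 0 1;0.24 0.18 -0.11 -0.001 0.062 0 1;0.24 0.18 -0.11 -0.001 0.062 0 1;0.24 0.18 -0.11 -0.001 0.062 0 1;0.24 0.18 -0.11 -0.001 0.062 0 1;0.24 0.18 -0.11 -0.001 0.062 0 1;0.24 0.18 -0.11 -0.001 0.062 0 1"
}}

```text
clock: 36.58
eef_pos: [510.8, -199.1, 239.9]
tcp_rot: [-3.139, -1.301, 0.069]
contact_force: [0.7, 0.7, -2.0]
opening: 0.215
```

```bash
python3 - <<'E'
from m import *
A=cur();print(A[:3,3],r.sense()["tcp_rot"],r.sense()["qpos"])
F=pose([557,-344.5,240],np.radians(4.1),.2607-np.pi/2);rows(A,F,12)
E
```

```text
[ 510.7841 -199.0533  239.9061] [-3.1395 -1.3006  0.0687] [-0.8467  0.3948  2.4712  2.1411  1.1415 -1.3302]
12 rows: [0.079 1.236 0.287] [ 0.0001  0.0008 -0.0001] total mm [  9.7 148.3  34.5] rot [ 0.001  0.009 -0.001]
```

{"op": "apply_moves", "data": {
  "series": "0.1 1.48 0.34 0 0.001 0 1;0.1 1.48 0.34 0 0.001 0 1;0.1 1.48 0.34 0 0.001 0 1;0.1 1.48 0.34 0 0.001 0 1;0.1 1.48 0.34 0 0.001 0 1;0.1 1.48 0.34 0 0.001 0 1;0.1 1.48 0.34 0 0.001 0 1;0.1 1.48 0.34 0 0.001 0 1;0.1 1.48 0.34 0 0.001 0 1;0.1 1.48 0.34 0 0.001 0 1"
}}

```text
clock: 37.42
eef_pos: [557.1, -344.4, 239.5]
tcp_rot: [-3.135, -1.307, 0.065]
contact_force: [0.1, -0.0, -2.1]
opening: 0.21
```

{"op": "apply_moves", "data": {
  "series": "0 0 0 0 0 0 1;0 0 0 0 0 0 1;0 0 0 0 0 0 1;0 0 0 0 0 0 1;0 0 0 0 0 0 1;0 0 0 0 0 0 1;0 0 0 0 0 0 1;0 0 0 0 0 0 1;0 0 0 0 0 0 1;0 0 0 0 0 0 1"
}}

```text
clock: 38.25
eef_pos: [557.7, -343.4, 240.2]
tcp_rot: [-3.135, -1.308, 0.066]
contact_force: [-0.3, -0.6, -2.2]
opening: 0.213
```

```bash
python3 - <<'E'
from m import *
A=cur();print(A[:3,3],r.sense()["tcp_rot"],r.sense()["qpos"])
F=pose([557,-344.5,226],np.radians(4.1),.2607-np.pi/2);rows(A,F,2)
s=r.grab_frame("scene");t=r.grab_frame("top");cv2.imwrite("pics/s7.png",s);cv2.imwrite("pics/t7.png",t)
cv2.imwrite("pics/c7.png",np.hstack([cv2.resize(s[40:240,120:320],None,fx=2,fy=2),cv2.resize(t[170:310,420:560],(400,400))]))
# tip expected pixel
tip=A[:3,3]+A[:3,:3]@np.array([0,0,0]);u=np.array([np.cos(.0716),np.sin(.0716),0]);b=A[:3,3]+20.6*u-np.array([0,0,130.7]);v=np.array([-u[1],u[0],0])
for k in(-32,32): print("tip corner",proj("scene",b+k*v),proj("top",b+k*v))
print("slot",proj("scene",(577.5,-343,70)))
E
```

```text
[ 557.7015 -343.4331  240.1679] [-3.1345 -1.3084  0.0659] [-0.9868  0.4985  2.1797  1.9196  1.1117 -1.1189]
2 rows: [-0.694  0.052  0.146] [-0.0008  0.0009 -0.0007] total mm [-13.9   1.    2.9] rot [-0.002  0.002 -0.001]
tip corner (np.float64(183.63627441115912), np.float64(130.47380283380593)) (np.float64(503.47628914850486), np.float64(219.46168156281396))
tip corner (np.float64(201.7341111807129), np.float64(147.58511002435924)) (np.float64(474.0721808289269), np.float64(220.747761029001))
slot (np.float64(196.44850921513336), np.float64(152.36806905270547))
```

View pics/c7.png

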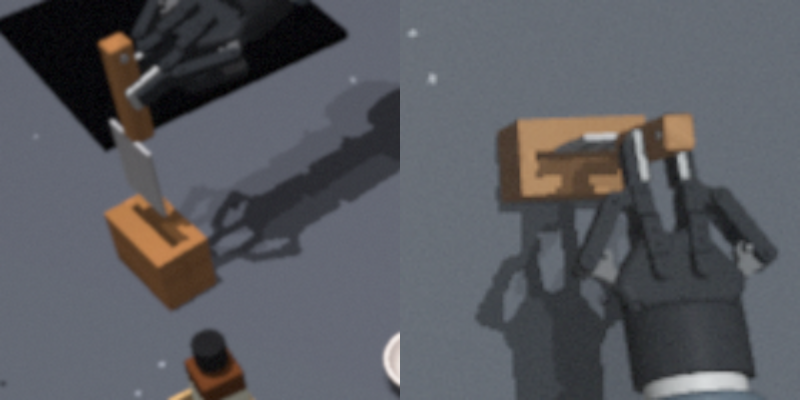

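The blade's tip corners, at scene pixels (182.5,131) and (201.5,146.5), match the prediction within 1 px, so the turner sits as computed. Next I'll check the slot from the initial top and scene pictures and the wrist picture.

```bash
python3 - <<'E'
from m import *
y=np.radians(4.1);v=np.array([-np.sin(y),np.cos(y),0]);u=np.array([np.cos(y),np.sin(y),0]);c=np.array([577.5,-343,70.])
for f,n in(("top0","top"),("scene0","scene"),("w4","wrist")):
    g=cv2.imread(f"pics/{f}.png").min(2).astype(np.float32)*0+cv2.cvtColor(cv2.imread(f"pics/{f}.png"),cv2.COLOR_BGR2GRAY); i=np.load("pics/w4.npy",allow_pickle=True).item() if n=="wrist" else None
    s=np.arange(-12,12.1,1);a=np.arange(-52,53,2)
    P=np.array([[proj(n,c+k*u+l*v,i) for k in s] for l in a],np.float32)
    I=cv2.remap(g,P[...,0],P[...,1],cv2.INTER_LINEAR)
    for lo,hi in((-30,-10),(10,30)):
        q=I[(a>=lo)&(a<=hi)].mean(0); w=np.clip(np.median(q)-q,0,None); print(n,lo,"x-off",(w*s).sum()/w.sum(),q.astype(int))
    print("  along",[int(x) for x in I[:,10:15].mean(1)])
E
```

```text
top -30 x-off -3.0114719229874582 [142 141 136 131 117 102  87  74  65  63  62  73  85 102 119 131 138 142
 142 142 142 142 142 142 142]
top 10 x-off -2.7257709714200224 [146 145 143 138 126 113  94  75  69  64  65  70  81 102 121 133 144 146
 147 146 146 146 146 147 147]
  along [107, 122, 140, 147, 146, 143, 138, 128, 100, 90, 89, 90, 90, 88, 88, 88, 86, 84, 87, 91, 91, 89, 89, 88, 88, 87, 91, 90, 90, 87, 87, 87, 86, 86, 89, 88, 88, 88, 87, 87, 89, 91, 87, 88, 88, 115, 142, 152, 149, 146, 140, 123, 88]
scene -30 x-off -0.6579167670335616 [141 141 140 138 134 127 117 103  90  78  70  65  65  70  81  95 109 121
 130 136 139 140 141 141 141]
scene 10 x-off -0.7147879504105052 [145 144 144 143 139 133 122 109  94  81  72  68  69  76  87 101 115 127
 136 141 143 144 144 144 144]
  along [113, 125, 137, 145, 146, 141, 131, 115, 95, 78, 70, 68, 67, 68, 69, 69, 70, 71, 71, 70, 72, 73, 74, 75, 75, 75, 76, 76, 75, 73, 74, 75, 75, 74, 75, 74, 74, 75, 74, 74, 74, 74, 74, 77, 87, 106, 129, 143, 147, 143, 133, 114, 88]
wrist -30 x-off -5.822911667367377 [103 103 103 103 103 102 102 106 114 100  97 104  98 145 148 128 130 154
 168 162 162 162 169 175 177]
wrist 10 x-off 0.545617132257599 [164 165 165 167 172 176 178 179 165 126 127 129 125 146 143 125 125 154
 206 209 214 216 216 216 217]
  along [148, 131, 208, 210, 206, 194, 196, 191, 135, 133, 141, 143, 142, 114, 100, 115, 113, 114, 115, 116, 114, 115, 115, 116, 115, 115, 118, 127, 131, 136, 139, 148, 147, 149, 142, 127, 128, 128, 127, 127, 126, 125, 123, 121, 119, 159, 221, 223, 218, 210, 210, 202, 174]
```

{"op": "apply_moves", "data": {
  "series": "-0.05 0 -0.17 0 0.002 0 1;-0.5 0 0.13 0 0 0 1;-0.6 0 0.16 0 0 0 1;-0.6 0 0.16 0 0 0 1;-0.6 0 0.16 0 0 0 1;-0.5 0 0.13 0 0 0 1;-0.5 0 0.13 0 0 0 1;0 0 0 0 0 0 1;0 0 0 0 0 0 1;0 0 0 0 0 0 1"
}}

```text
clock: 39.18
eef_pos: [555.9, -343.6, 206.0]
tcp_rot: [-3.134, -1.31, 0.065]
contact_force: [0.4, -0.2, -1.7]
opening: 0.215
```

```bash
python3 - <<'E'
from m import *
A=cur();print(A[:3,3],r.sense()["tcp_rot"])
F=pose([555.9,-343.5,203],np.radians(4.1),.2607-np.pi/2);rows(A,F,1)
s=r.grab_frame("scene");t=r.grab_frame("top")
cv2.imwrite("pics/c8.png",np.hstack([cv2.resize(s[100:200,150:250],None,fx=4,fy=4,interpolation=2),cv2.resize(t[195:265,450:520],(400,400),interpolation=2)]))
E
```

```text
[ 555.8559 -343.6082  206.0116] [-3.1339 -1.3105  0.0652]
1 rows: [-0.29  -0.01   0.083] [-0.0015 -0.0004 -0.0016] total mm [-2.9 -0.1  0.8] rot [-0.002 -0.    -0.002]
```

View pics/c8.png

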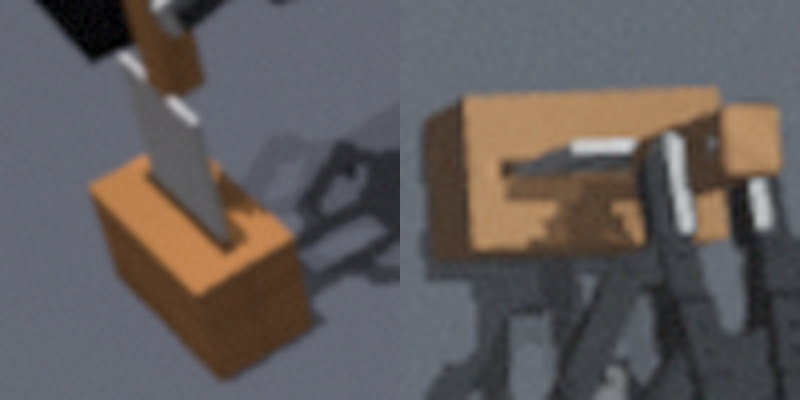

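The blade tip sits right over the slot mouth in both views. Descending slowly, watching force.

{"op": "apply_moves", "data": {
  "series": "-0.2 0 0.05 0 0 0 1;-0.2 0 0.05 0 0 0 1;-0.15 0 0.04 0 0 0 1;-0.15 0 0.04 0 0 0 1;-0.1 0 0.03 0 0 0 1;-0.1 0 0.03 0 0 0 1;-0.1 0 0.03 0 0 0 1;-0.1 0 0.03 0 0 0 1;0 0 0 0 0 0 1;0 0 0 0 0 0 1"
}}

```text
clock: 40.12
eef_pos: [555.9, -343.5, 194.5]
tcp_rot: [-3.134, -1.31, 0.065]
contact_force: [-0.1, -0.5, -1.7]
opening: 0.216
```

{"op": "apply_moves", "data": {
  "series": "-0.2 0 0.054 0 0 0 1;-0.2 0 0.054 0 0 0 1;-0.2 0 0.054 0 0 0 1;-0.2 0 0.054 0 0 0 1;-0.2 0 0.054 0 0 0 1;-0.2 0 0.054 0 0 0 1;-0.2 0 0.054 0 0 0 1;-0.2 0 0.054 0 0 0 1;-0.2 0 0.054 0 0 0 1;-0.2 0 0.054 0 0 0 1"
}}

```text
clock: 40.95
eef_pos: [556.0, -343.5, 173.6]
tcp_rot: [-3.134, -1.31, 0.065]
contact_force: [-0.2, 0.0, -1.3]
opening: 0.211
```

{"op": "apply_moves", "data": {
  "series": "-0.2 0 0.054 0 0 0 1;-0.2 0 0.054 0 0 0 1;-0.2 0 0.054 0 0 0 1;-0.2 0 0.054 0 0 0 1;-0.2 0 0.054 0 0 0 1;-0.2 0 0.054 0 0 0 1;-0.2 0 0.054 0 0 0 1;-0.2 0 0.054 0 0 0 1;-0.2 0 0.054 0 0 0 1;-0.2 0 0.054 0 0 0 1"
}}

```text
clock: 41.78
eef_pos: [556.0, -343.4, 152.9]
tcp_rot: [-3.135, -1.31, 0.066]
contact_force: [0.8, -0.0, -1.3]
opening: 0.211
```

{"op": "apply_moves", "data": {
  "series": "-0.15 0 0.04 0 0 0 1;-0.15 0 0.04 0 0 0 1;-0.15 0 0.04 0 0 0 1;-0.1 0 0.027 0 0 0 1;-0.1 0 0.027 0 0 0 1;-0.1 0 0.027 0 0 0 1;-0.1 0 0.027 0 0 0 1;0 0 0 0 0 0 1;0 0 0 0 0 0 1;0 0 0 0 0 0 1"
}}

```text
clock: 42.62
eef_pos: [556.0, -343.5, 144.4]
tcp_rot: [-3.134, -1.31, 0.066]
contact_force: [-0.2, -0.0, -1.2]
opening: 0.211
```

{"op": "apply_moves", "data": {
  "series": "-0.1 0 0.027 0 0 0 1;-0.1 0 0.027 0 0 0 1;-0.05 0 0.013 0 0 0 1;-0.05 0 0.013 0 0 0 1;-0.05 0 0.013 0 0 0 1;-0.05 0 0.013 0 0 0 1;0 0 0 0 0 0 1;0 0 0 0 0 0 1;0 0 0 0 0 0 1;0 0 0 0 0 0 1"
}}

```text
clock: 43.45
eef_pos: [556.2, -343.5, 140.9]
tcp_rot: [-3.136, -1.312, 0.067]
contact_force: [-1.3, 0.2, 5.4]
opening: 0.216
```

Floor contact (5 N) came at 140.9 mm, against 140.7 expected. One gentle push of 1 mm, then release in place and back out.

{"op": "apply_moves", "data": {
  "series": "-0.1 0 0.027 0 0 0 1;0 0 0 0 0 0 1;0.05 0 -0.013 0 0 0 1;0 0 0 0 0 0 0.6;0 0 0 0 0 0 0.3;0 0 0 0 0 0 0;0 0 0 0 0 0 0;0 0 0 0 0 0 -0.2;0 0 0 0 0 0 -0.2;0 0 0 0 0 0 -0.2"
}}

```text
clock: 44.28
eef_pos: [556.0, -343.4, 139.5]
tcp_rot: [-3.133, -1.31, 0.065]
contact_force: [-0.7, -0.4, -0.3]
opening: 0.603
```

{"op": "apply_moves", "data": {
  "series": "0 0 -0.5 0 0 0 -0.3;0 0 -1 0 0 0 -0.3;0 0 -1.5 0 0 0 -0.3;0 0 -1.5 0 0 0 -0.3;0 0 -1.5 0 0 0 -0.3;0 0 -1.5 0 0 0 -0.3;0.5 0 -1.5 0 0 0 -0.3;1 0 -1 0 0 0 -0.3;1 0 -1 0 0 0 -0.3;0 0 0 0 0 0 -0.3"
}}

```text
clock: 45.12
eef_pos: [455.1, -351.3, 194.0]
tcp_rot: [-3.14, -1.311, 0.07]
contact_force: [0.3, -1.3, 0.0]
opening: 0.653
```

```bash
python3 - <<'E'
from m import *
print(cur()[:3,3],r.sense()["contact_force"])
s=r.grab_frame("scene");t=r.grab_frame("top");cv2.imwrite("pics/s9.png",s);cv2.imwrite("pics/t9.png",t)
cv2.imwrite("pics/c9.png",np.vstack([cv2.resize(s[60:400,100:420],(560,595))[:340*560//320]]))
im=t
for m,q in comps((im.max(2)>150)&(im.min(2)>100),300):
    if q[1]>220 and q[1]<300 and 300<q[0]<400: print("dish",wrect(m,20)[0])
# handle top expected when home: free end z=190
y=np.radians(4.1);c=np.array([576.5,-342.5,0])-10*np.array([np.cos(y),np.sin(y),0])
print("handle end exp",proj("scene",c+[0,0,190]),"block top",proj("scene",c+[10,0,70]),"handle foot",proj("scene",c+[0,0,85]))
E
```

```text
[ 455.0619 -351.3184  193.9704] [ 0.2881 -1.2748  0.0322]
dish [441.5751 -61.3627]
handle end exp (np.float64(189.12044116965174), np.float64(104.65538162100117)) block top (np.float64(196.80634932103527), np.float64(152.09932834786247)) handle foot (np.float64(199.64409919554072), np.float64(144.7763133484389))
```

View pics/c9.png

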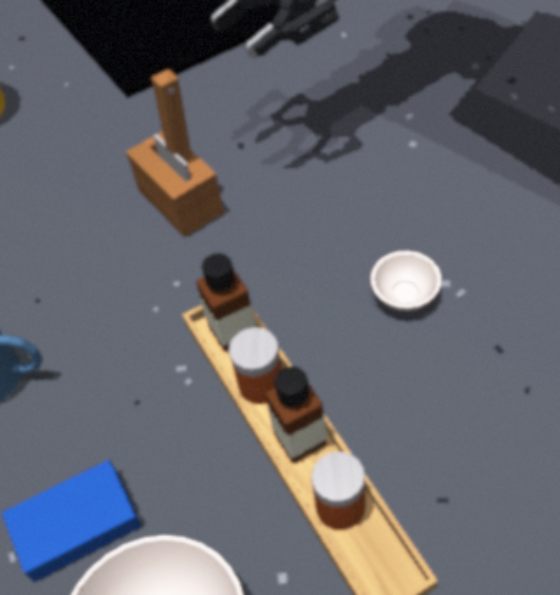

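Everything looks in place. One last full top view, to rule out a hidden third bottle.

View pics/t9.png

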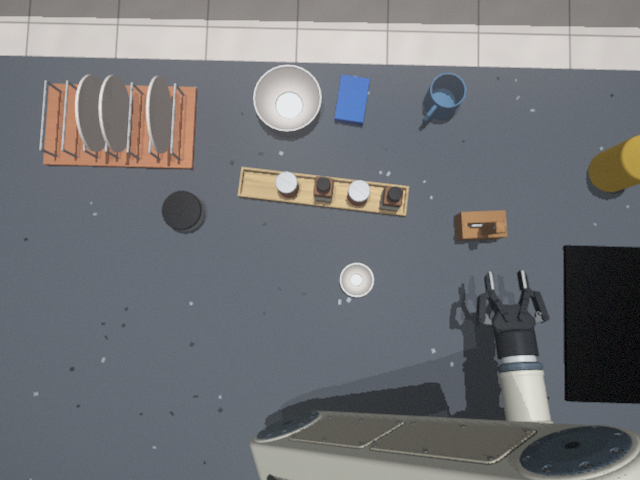

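No third bottle shows in any view. Both bottles and both jars stand in the tray, the dish is unmoved, and the turner is in the slot. Handing in.

```bash
python3 -c "
from rig import r
print(r.sign_off())"
```

```text
the job is handed in; nothing more can be done
None
```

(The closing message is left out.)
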